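# Walk a stuck microscope stage insert loose with a mallet

### The job

The aluminium insert is stuck in the sloped microscope stage. Without touching it with the gripper, take the small mallet and tap the insert's two orange lugs up the slope with light, alternating taps, a few millimetres at a time, lifting off between taps and never letting one side get more than about 8 mm ahead of the other, until the struck faces of both lugs are past the yellow lines on the rails. Then stand the mallet upright on the blue mat again, head down, without disturbing anything else.

Things in the scene. Friction and masses are not known exactly. Their poses are not given: they have to be found in the camera images.
- stage: Fixed sloped stage, black plate on white cradle legs. Origin on the bench top, 105 mm under point slope_zero; z up; x level, the way the slope rises (away from the robot, with some yaw); the slope rises 30 degrees towards x. Slope directions used below: u up the slope, v = body y (level), n square out of the slope, leaning back towards the robot.
- slope_zero (a point): Point u = v = n = 0 (axes as the stage): midway between the lugs' struck faces as they start, on the insert's top, flush with the rails' tops. In mm: black plate u -85 to 185, v +-108, top at n -14; rails u -30 to 165, |v| 78 to 100, top at n 0; low wall across the lower end u -30 to -12, top at n -1; upper end open.
- condenser (a point): Centre of the lower end of the black condenser, 64 mm across, that hangs over the insert's middle (u 80, v 0, n 80 to 145 mm) on a white arm, v +-15, from a post at u 160 to 180. A vertical gripper working the lugs would run into it; a tool leaning square to the slope (30 degrees, top towards the robot) passes it.
- line_left (a point): Middle of the yellow line, 4 mm wide (u 14 to 18 mm), across the top of the left rail.
- line_right (a point): The same on the right rail.
- lug_left (a point): Middle of the width of the left (stage +y) orange lug's struck face, which looks down the slope: v = 55, n = 14 mm. Moves with the insert. Axes: x up the slope (the way to tap), z square out of the slope. The lug is 20 mm wide (v), 16 mm thick (u) and stands 28 mm proud of the insert's top.
- lug_right (a point): The same on the right (stage -y) lug, v = -55, n = 14 mm.
- left_travel (a joint): How far (m) the insert's left side has moved up the slope: 0 = stuck home, as it starts; stop at 0.040. Tapped on one lug, only that side moves, against a steady dry friction of 6 N and 1 N of weight, pivoting on the other side; it stays where left. Level with the yellow line's middle = 0.016.
- right_travel (a joint): The same for the right side.
- insert: The stuck aluminium insert plate, 115 mm (u) by 148 mm (v) by 12 mm, carrying the two lugs; 0.3 kg. Origin 8 mm under its top, in line with the left lug and 30 mm up the slope from its struck face. It turns about the slope normal as its sides move unequally.
- mallet: Small mallet standing head down on the mat, 0.2 kg. Origin: centre of the head's underside; z up along the handle, x along the head. Head: white block 76 (x) by 34 (y) by 34 mm high, its two striking faces at x = +-38 mm (either serves). Wooden handle: 24 mm (x) by 28 mm (y), from 34 to 100 mm above the origin, centred, flat sides to grip.
- mat: Blue mat, 170 by 170 by 4 mm, fixed on the bench; origin at the centre of its underside, axes along its edges.
- objective: Steel microscope objective, 28 mm across, 44 mm tall, standing on the mat; leave alone. Origin at the centre of its underside.
- amber: Amber bottle, blue cap, 68 mm across, 130 mm tall; leave alone. Origin at the centre of its underside.
- media: Yellow bottle with green cap, 52 mm across, 90 mm tall; leave alone.
- media2: Second yellow bottle, the same size; leave alone.
- beaker: Glass beaker, 68 mm across, 85 mm tall; leave alone.
- dishes: Stack of clear dishes, 90 mm across, 45 mm tall; leave alone.
There are look-alikes about, which are no part of the job. Leave any black look-alike of the mallet alone. Of the things that look like the mat, the larger one is meant.

How it is judged:
By the outcome, as a careful person would: the job done as asked, in the order asked, and still so for the second after the job is handed in, with the robot touching nothing.
It also fails if it takes over 64 s, if anything falls off the work surface, if the arm or the gripper's body presses on something with over 40 N, if the wrist force passes 120 N, or if a joint passes its speed limit or range.

### The arm

A 6-joint arm with a two-finger parallel gripper is mounted at the origin on the work surface. World frame = base frame: x ahead of the robot, y to its left, z up, the work surface at z = 0. Lengths are in m, angles in degrees, forces in N, time in s.
With the tool pointing down it reaches from about 0.25 to 0.85 m from the base axis. Payload 12.5 kg.
Tool frame: the origin (TCP) lies midway between the tips of the shut fingers; the grasp point (between the pads) lies 19 mm behind it; z points along the fingers, y is the direction in which the jaws open and shut (so a half turn about z gives the same grasp; the last joint's range is limited). The gripper opens to 93 mm and grips with 3 to 60 N. Pads are 15 mm wide; open, the fingers measure 128 mm over their backs; the gripper's body (75 mm by 188 mm) begins 65 mm behind the grasp point.
Start: joints at [-68.847, 20.094, 94.641, -0, 65.266, -4.847], TCP at [0.241, -0.494, 0.219] pointing down, gripper open.
Joint ranges: [-157.81, 157.81], [-45, 120.19], [0.68, 151.7], [-89.99, 269.99], [4.06, 180], [-164.3, 164.3]. Speed limits (degrees/s): [127.2, 127.2, 159.86, 180, 180, 180].

### API

Orientations are given as a 3x3 rotation matrix whose columns are the frame's x, y, z axes.
In Python, from rig import r gives the robot as it stands.
- The arm moves only by the tool servo_tool, never from a script. Its arguments are lists of equal length, an entry for each row: "delta_rot": the turn, a rotation vector about the world's x, y, z each as a share of 2 rad, from -1 to 1, a list of three; "offset": the shift along the world's x, y, z each as a share of 120 mm, from -1 to 1, a list of three; "fingers": the closure, from -1 (fully open) to 1 (shut), so that 0 is half open. A call has 1 to 20 rows; each row shifts and turns the pose as measured when the row begins; what a row does not reach is not made up. A row lasts 1/12 s, in which the tool goes at most 41.7 mm and 7.16 degrees, less where a joint would pass 70% of its speed; a pose out of reach is approached as far as the arm can. A call with a number of a shift or a turn outside -1 to 1 is refused whole. A call with a gripper value outside its range is refused whole. The fingers move at their own pace and stop on an object; "newtons" is the grip in N (left out, the last holds). Time passes only in rows, so rows that do not move let the fingers close. It gives the time, the measured TCP pose, the force and the opening at its end, in the units of the state.
- r.read_state(): the state, without advancing time (a new reading comes with each control period).
- r.camera(name): name is "scene" or "top" or "wrist"; returns a dict with "frame" (384x512x3 uint8, red, green, blue), "mtx" (3x3 intrinsics, pixels), "R" (3x3) and "t" (3): a world point X has camera coordinates R X + t. Camera axes: x right, y down, z forward; pixel columns grow to the right and rows downward; lengths in m; the calibration is good to about 2 mm. A picture is of the moment at which its call begins. There is no depth.
- r.close_job(): hands the job in, once; it reports no verdict.
The state is a dict: "t": time; "qpos": joint angles; "qvel": joint speeds; "effort": joint torques, N m; "tcp_pos": TCP position; "ee_rot": TCP orientation; "force": force on the tool from outside, world axes, zero at the start; "wrist_torque": the same for the moment, N m; "width": finger opening in m.
Only numpy, scipy, OpenCV 4.12 (cv2) and the standard library are available. Lean on these libraries where they do the work, as an engineer would, in place of code of your own. Each camera call takes 0.05 s, during which the arm holds its last target.

## Working session

There is one attempt and no reset: what is moved stays moved. The work goes in short steps, Python scripts to look and compute and a tool call to move; the robot and the scene stay as the last step left them, time stands still between calls to the robot, and variables do not carry over. Pictures are saved under pics/ and viewed, and the job is handed in when it is done.

Besides the shell and the picture viewer there is one more tool, called after "Call:" as name(argument=value, ...), one argument or row to a line, values as JSON. servo_tool: Moves the arm, as the interface text tells. Its arguments: {"type":"object","properties":{"delta_rot":{"type":"array"},"offset":{"type":"array"},"fingers":{"type":"array"},"newtons":{"type":"number"}},"required":["delta_rot","offset","fingers"]}

```bash
ls; mkdir -p pics; python3 - <<'E'
from rig import r
import cv2,numpy as np
s=r.read_state()
for k,v in s.items(): print(k,v)
for n in ["scene","top","wrist"]:
    c=r.camera(n); cv2.imwrite(f"pics/{n}0.png",c["frame"][:,:,::-1]); np.savez(f"pics/{n}0.npz",**c)
    print(n,c["mtx"].tolist(),c["R"].round(4).tolist(),c["t"].round(4).tolist())
E
```

```text
pics
t 0.0
qpos [-6.88487366e+01  2.01245058e+01  9.46759735e+01  1.77523849e-03
  6.52675643e+01 -4.84770619e+00]
qvel [ 0.03788191 -0.08232084  0.07589467  0.08390813 -0.0150675  -0.10496031]
effort [-3.77822143e-04 -4.97323537e+01 -2.85247225e+01  6.98886998e-02
  2.57764180e-02 -8.78241872e-05]
tcp_pos [ 0.24099581 -0.4940046   0.21810631]
ee_rot [[ 8.98807645e-01  4.38343079e-01 -4.02271979e-04]
 [ 4.38343245e-01 -8.98806959e-01  1.11773259e-03]
 [ 1.28385492e-04 -1.18095981e-03 -9.99999294e-01]]
force [-0.0140359   0.54095943  0.20999757]
wrist_torque [-0.03201485 -0.01373659  0.00195571]
width 0.09309037701179881
scene [[467.00597036476336, 0.0, 249.71397659280095], [0.0, 467.00597036476336, 195.92703725962016], [0.0, 0.0, 1.0]] [[-0.3095, 0.9509, -0.0067], [0.6143, 0.1946, -0.7647], [-0.7258, -0.2408, -0.6443]] [0.0768, -0.2041, 1.825]
top [[438.09449068734034, 0.0, 254.95125941446094], [0.0, 438.09449068734034, 195.84004610485252], [0.0, 0.0, 1.0]] [[0.0296, -0.9995, 0.007], [-0.9819, -0.0304, -0.1868], [0.1869, -0.0013, -0.9824]] [0.0602, 0.517, 1.4187]
wrist [[315.60490260281506, 0.0, 256.2460255311123], [0.0, 315.60490260281506, 191.58955418986565], [0.0, 0.0, 1.0]] [[0.4376, -0.8992, -0.0009], [-0.8714, -0.4243, 0.246], [-0.2216, -0.1069, -0.9693]] [-0.5498, -0.0278, 0.3902]
```

View pics/scene0.png

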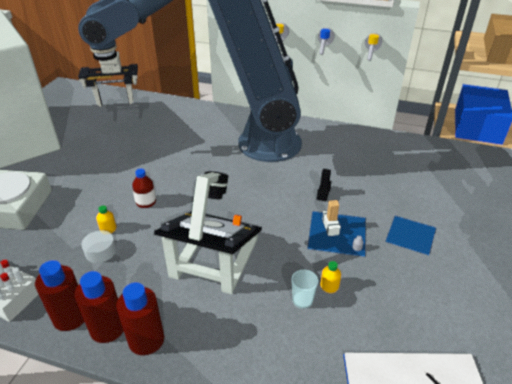

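View pics/top0.png

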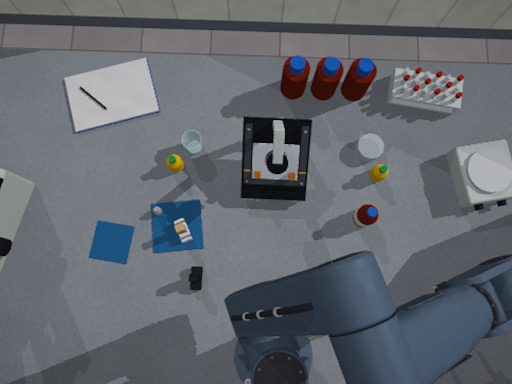

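View pics/wrist0.png

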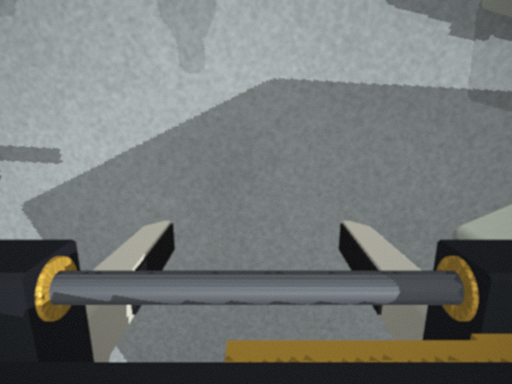

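The top view shows the stage at about (276,158) with its orange lugs at (257,175) and (292,176). The mallet stands on the mat at about (183,230), the objective is at (157,211), the black look-alike at (196,278) and the smaller mat at (112,242).

```bash
cat > h.py <<'E'
import numpy as np,cv2
def load(n): 
    d=np.load(f"pics/{n}.npz"); return {k:d[k] for k in d}
def ray(c,p):
    d=np.linalg.solve(c["mtx"],np.array([p[0],p[1],1.0])); return -c["R"].T@c["t"],c["R"].T@d
def onz(c,p,z):
    o,d=ray(c,p); return o+d*(z-o[2])/d[2]
def proj(c,X):
    x=(c["R"]@np.asarray(X).T).T+c["t"]; x=x@c["mtx"].T; return x[...,:2]/x[...,2:]
def tri(obs):
    A=np.zeros((3,3));b=np.zeros(3)
    for c,p in obs:
        o,d=ray(c,p);d=d/np.linalg.norm(d);P=np.eye(3)-np.outer(d,d);A+=P;b+=P@o
    X=np.linalg.solve(A,b); return X,[np.abs(proj(c,X)-p).round(1) for c,p in obs]
def blobs(c,lo,hi,box=None,amin=5):
    h=cv2.cvtColor(c["frame"],cv2.COLOR_RGB2HSV);m=cv2.inRange(h,lo,hi)
    if box: 
        k=np.zeros_like(m);k[box[1]:box[3],box[0]:box[2]]=1;m=m*k
    n,l,s,ce=cv2.connectedComponentsWithStats(m)
    return [(ce[i].round(2),s[i].tolist()) for i in range(1,n) if s[i,4]>=amin]
def crop(c,b,f,name):
    cv2.imwrite(name,cv2.resize(c["frame"][b[1]:b[3],b[0]:b[2],::-1],None,fx=f,fy=f,interpolation=cv2.INTER_NEAREST))
E
python3 - <<'E'
from h import *
s,t=load("scene0"),load("top0")
a=cv2.resize(t["frame"][110:210,230:325,::-1],None,fx=6,fy=6,interpolation=cv2.INTER_CUBIC)
cv2.imwrite("pics/c1.png",a)
crop(s,(145,160,275,295),4.4,"pics/c2.png".replace("c2","c2"))
crop(t,(145,195,210,260),8,"pics/c3.png")
crop(s,(300,190,375,260),8,"pics/c4.png")
for n,c,b in(("t",t,(230,110,325,210)),("s",s,(145,160,275,295))):
    print(n,"orange",blobs(c,(5,150,150),(18,255,255),b,2));print("yellow",blobs(c,(20,120,120),(35,255,255),b,2))
for n,c in(("t",t),("s",s)): print(n,"blue",blobs(c,(100,150,60),(112,255,200),None,300))
E
```

```text
t orange [(array([257.3 , 174.19]), [255, 172, 6, 6, 27]), (array([291.42, 175.37]), [289, 173, 6, 6, 19])]
yellow [(array([246.5, 170. ]), [244, 170, 6, 1, 6]), (array([301.73, 172.45]), [299, 172, 6, 2, 11])]
s orange [(array([236.44, 219.69]), [233, 215, 8, 11, 72])]
yellow []
t blue [(array([176.38, 225.96]), [151, 200, 52, 53, 1994]), (array([111.38, 241.94]), [90, 221, 44, 43, 1395])]
s blue [(array([482.56, 113.93]), [456, 85, 56, 59, 2657]), (array([336.75, 234.7 ]), [308, 212, 57, 44, 1541]), (array([410.96, 234.76]), [386, 217, 49, 37, 1183]), (array([ 51.36, 276.16]), [39, 264, 25, 22, 310])]
```

View pics/c1.png

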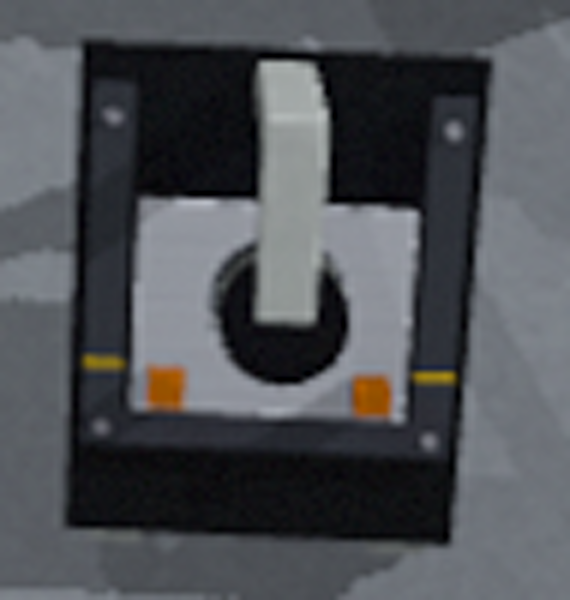

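View pics/c2.png

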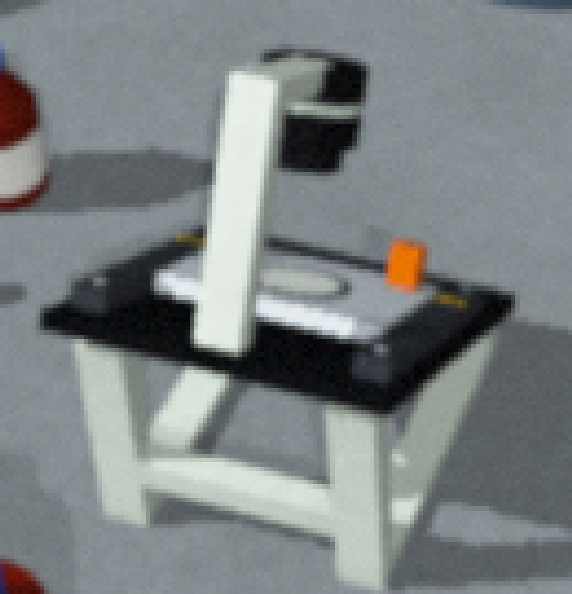

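View pics/c3.png

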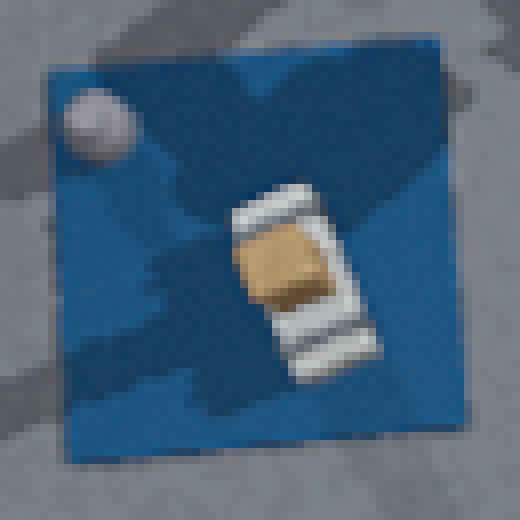

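View pics/c4.png

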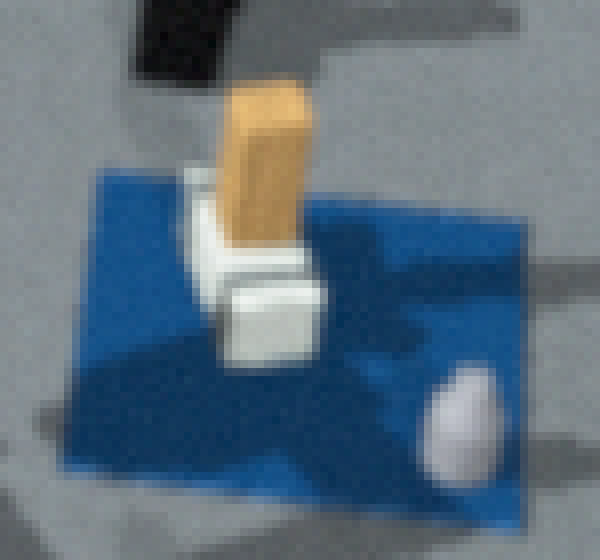

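The crops show the yellow lines, plate corners, one lug (scene) or both (top), and the mallet's handle and head clearly. Next I triangulate.

```bash
python3 - <<'E'
from h import *
s,t=load("scene0"),load("top0")
T=lambda x,y:np.array([230+(x+.5)/6-.5,110+(y+.5)/6-.5])
S=lambda x,y:np.array([145+(x+.5)/4.4-.5,160+(y+.5)/4.4-.5])
P={"lineL":(T(104,362),S(450,299)),"lineR":(T(435,378),S(189,240)),
"c185L":(T(84,42),S(390,378)),"c185R":(T(491,60),S(42,305)),"c-85L":(T(67,527),S(513,294)),
"lugLtop_topcentre":(T(168,383),S(407,246))}
X={}
for k,(a,b) in P.items():
    X[k],e=tri([(t,a),(s,b)]);print(k,X[k].round(4),e)
d=X["lineR"]-X["lineL"];print("yaw",np.degrees(np.arctan2(d[0],-d[1])),"dist",np.linalg.norm(d))
d=X["c185R"]-X["c185L"];print("yaw",np.degrees(np.arctan2(d[0],-d[1])),"dist",np.linalg.norm(d))
d=X["c185L"]-X["c-85L"];print("yaw",np.degrees(np.arctan2(d[1],d[0])),"dist",np.linalg.norm(d),np.degrees(np.arcsin(d[2]/np.linalg.norm(d))))
M=lambda x,y:np.array([145+(x+.5)/8-.5,195+(y+.5)/8-.5])
N=lambda x,y:np.array([300+(x+.5)/8-.5,190+(y+.5)/8-.5])
print("handle top",*tri([(t,M(280,264)),(s,N(268,107))]))
# head-top corners in top view, far(-y?) etc
for n,p in dict(tl=(232,210),tr=(312,185),br=(382,350),bl=(300,384)).items(): print(n,onz(t,M(*p),.034).round(4))
print("scene head face: ",[onz(s,N(*p),.038).round(4) for p in((225,288),(322,284))],[onz(s,N(*p),.004).round(4) for p in((222,362),(318,366))])
for p in((50,72),(440,35),(468,430),(70,462)): print("mat",onz(t,M(*p),.004).round(4))
for p in((105,172),(527,228),(522,530),(65,465)): print("mat s",onz(s,N(*p),.004).round(4))
print("obj",*tri([(t,M(95,115)),(s,N(478,385))]),onz(s,N(460,480),.004))
E
```

```text
lineL [0.5867 0.1037 0.1155] [array([0.2, 0.1]), array([0.3, 0. ])]
lineR [ 0.5843 -0.0759  0.1141] [array([0.6, 0.2]), array([0.7, 0.1])]
c185L [0.7364 0.1186 0.1971] [array([0.1, 0. ]), array([0.1, 0. ])]
c185R [ 0.7365 -0.0944  0.1903] [array([0.4, 0.2]), array([0.5, 0.1])]
c-85L [0.5076 0.122  0.0527] [array([0.3, 0.1]), array([0.4, 0. ])]
lugLtop_topcentre [0.5707 0.0694 0.1375] [array([0.1, 0. ]), array([0.1, 0. ])]
yaw -0.7691153534324289 dist 0.17959159570394687
yaw 0.018378716420349876 dist 0.21310948316261744
yaw -0.8653471480230567 dist 0.2706090905322592 32.2443555328894
handle top [0.39486997 0.31159034 0.10212927] [array([0.2, 0. ]), array([0.2, 0. ])]
tl [0.4243 0.3452 0.034 ]
tr [0.4358 0.3125 0.034 ]
br [0.3678 0.2793 0.034 ]
bl [0.3527 0.3125 0.034 ]
scene head face:  [array([0.4284, 0.3076, 0.038 ]), array([0.4151, 0.3421, 0.038 ])] [array([0.4331, 0.3107, 0.004 ]), array([0.4241, 0.3461, 0.004 ])]
mat [0.4853 0.4326 0.004 ]
mat [0.5066 0.2662 0.004 ]
mat [0.3379 0.2454 0.004 ]
mat [0.3195 0.4119 0.004 ]
mat s [0.3397 0.245  0.004 ]
mat s [0.3217 0.4122 0.004 ]
mat s [0.4858 0.4315 0.004 ]
mat s [0.5045 0.2653 0.004 ]
obj [0.46051664 0.40418989 0.04626148] [array([0.5, 0.1]), array([0.6, 0. ])] [0.46756062 0.40636372 0.004     ]
```

Call:
servo_tool(
  delta_rot=[
    [0,0,0],
    [0,0,0],
    [0,0,0],
    [0,0,0],
    [0,0,0],
    [0,0,0],
    [0,0,0],
    [0,0,0],
    [0,0,0],
    [0,0,0],
    [0,0,0],
    [0,0,0],
    [0,0,0],
    [0,0,0],
    [0,0,0],
    [0,0,0],
    [0,0,0],
    [0,0,0],
  ],
  offset=[
    [0.05,0.2,0],
    [0.06,0.33,0],
    [0.06,0.33,0],
    [0.06,0.33,0],
    [0.06,0.33,0],
    [0.06,0.33,0],
    [0.06,0.33,0],
    [0.06,0.33,0],
    [0.06,0.33,0],
    [0.06,0.33,0],
    [0.06,0.33,0],
    [0.06,0.33,0],
    [0.06,0.33,0],
    [0.06,0.33,0],
    [0.06,0.33,0],
    [0.06,0.33,0],
    [0.06,0.2,0],
    [0,0,0],
  ],
  fingers=[-1,-1,-1,-1,-1,-1,-1,-1,-1,-1,-1,-1,-1,-1,-1,-1,-1,-1],
  newtons=60,
)

```text
t: 1.65
tcp_pos: [0.3562, 0.1732, 0.2168]
ee_rot: [[0.902, 0.432, 0.005], [0.432, -0.902, 0.002], [0.005, 0.0, -1.0]]
force: [-0.8, -0.3, -0.6]
width: 0.093
```

Call:
servo_tool(
  delta_rot=[
    [0,0,0],
    [0,0,0],
    [0,0,0],
    [0,0,0],
  ],
  offset=[
    [0.06,0.3,0],
    [0.06,0.3,0],
    [0,0.1,0],
    [0,0,0],
  ],
  fingers=[-1,-1,-1,-1],
)

```text
t: 1.98
tcp_pos: [0.3703, 0.26, 0.216]
ee_rot: [[0.901, 0.433, 0.004], [0.433, -0.901, 0.001], [0.004, 0.001, -1.0]]
force: [-0.2, -0.7, 0.9]
width: 0.0927
```

```bash
python3 - <<'E'
from rig import r
from h import *
st=r.read_state();print(st["tcp_pos"],st["t"])
c=r.camera("wrist"); cv2.imwrite("pics/w1.png",c["frame"][:,:,::-1]); np.savez("pics/w1.npz",**c)
o=-c["R"].T@c["t"];print("cam in tool",st["ee_rot"].T@(o-st["tcp_pos"]),"axis",st["ee_rot"].T@c["R"][2])
print(proj(c,np.array([.395,.312,.104])),proj(c,np.array([.395,.312,.004])))
E
```

```text
[0.37025693 0.26004863 0.2160466 ] 1.9833
cam in tool [ 0.06850463  0.00030143 -0.16642704] axis [-2.46103350e-01 -5.25009672e-05  9.69243591e-01]
[214.49660462 139.92486746] [225.27530198 132.84013141]
```

View pics/w1.png

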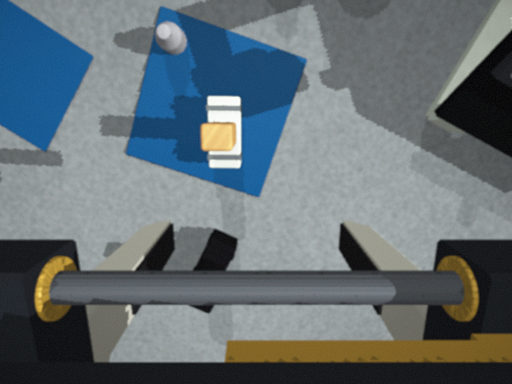

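The wrist view shows the handle top at about (218,136) and the head spanning (207..242, 96..168), nearly in line with the tool. I'll measure it precisely.

```bash
python3 - <<'E'
from h import *
c,t,s=load("w1"),load("top0"),load("scene0")
h=cv2.cvtColor(c["frame"],cv2.COLOR_RGB2HSV)
crop(c,(190,80,260,185),5,"pics/c5.png")
b=h[80:185,190:260]
wood=cv2.inRange(b,(8,70,100),(28,255,255));white=cv2.inRange(b,(0,0,165),(180,60,255))
for n,m in(("wood",wood),("white",white|wood)):
    k,l,st,ce=cv2.connectedComponentsWithStats(m);i=1+st[1:,4].argmax()
    cn=cv2.findContours((l==i).astype(np.uint8),cv2.RETR_EXTERNAL,cv2.CHAIN_APPROX_NONE)[0][0]
    R=cv2.minAreaRect(cn);B=cv2.boxPoints(R)+[190,80];print(n,R,st[i])
    for z in ((.102,.104) if n=="wood" else (.034,.038)): 
        W=np.array([onz(c,p,z) for p in B]);print(z,W[:,:2].round(4).tolist(),W.mean(0).round(4))
        e=W[1]-W[0],W[2]-W[1];print([ (np.linalg.norm(x).round(4),np.degrees(np.arctan2(x[1],x[0])).round(1)) for x in e])
print(tri([(c,np.array([217.5,136])),(t,np.array([145+280/8,195+264/8])),(s,np.array([300+268/8,190+107/8]))]))
E
```

```text
wood ((28.0, 56.0), (28.0, 34.0), 90.0) [ 11  42  35  29 956]
0.102 [[0.4038, 0.329], [0.4166, 0.3023], [0.3945, 0.2922], [0.3815, 0.3194]] [0.3991 0.3107 0.102 ]
[(np.float64(0.0295), np.float64(-64.4)), (np.float64(0.0243), np.float64(-155.3))]
0.104 [[0.404, 0.3287], [0.4167, 0.3022], [0.3948, 0.2922], [0.3818, 0.3192]] [0.3993 0.3106 0.104 ]
[(np.float64(0.0293), np.float64(-64.4)), (np.float64(0.0241), np.float64(-155.3))]
white ((30.5, 52.5), (45.0, 39.0), 90.0) [  11   30   40   46 1659]
0.034 [[0.4086, 0.3435], [0.4267, 0.3059], [0.3829, 0.2856], [0.3642, 0.3245]] [0.3956 0.3149 0.034 ]
[(np.float64(0.0417), np.float64(-64.4)), (np.float64(0.0482), np.float64(-155.1))]
0.038 [[0.4089, 0.3429], [0.4267, 0.3057], [0.3835, 0.2856], [0.365, 0.3241]] [0.396  0.3146 0.038 ]
[(np.float64(0.0412), np.float64(-64.4)), (np.float64(0.0477), np.float64(-155.1))]
(array([0.3958712 , 0.31164023, 0.10018355]), [array([1.7, 2.8]), array([0.1, 0.7]), array([0.3, 0.3])])
```

View pics/c5.png

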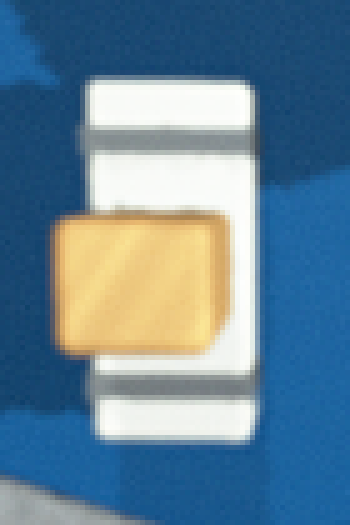

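```bash
python3 - <<'E'
from h import *
c=load("w1");Q=lambda x,y:np.array([190+(x+.5)/5-.5,80+(y+.5)/5-.5])
for z,P in((.038,[(86,80),(256,80),(256,440),(94,440)]),(.104,[(55,216),(214,216),(211,352),(58,352)])):
    W=np.array([onz(c,Q(*p),z) for p in P]);print(W.mean(0).round(4))
    for i in range(4):
        x=W[(i+1)%4]-W[i];print(np.linalg.norm(x).round(4),np.degrees(np.arctan2(x[1],x[0])).round(1))
E
```

```text
[0.398  0.3111 0.038 ]
0.0356 -64.4
0.0762 -155.0
0.0358 115.6
0.0762 24.8
[0.3984 0.3116 0.104 ]
0.0274 -64.4
0.0234 -156.7
0.027 115.6
0.0234 24.5
```

Call:
servo_tool(
  delta_rot=[
    [0,0,-0.006],
    [0,0,0],
    [0,0,0],
    [0,0,0],
  ],
  offset=[
    [0.12,0.22,0],
    [0.1,0.2,0],
    [0,0,-0.1],
    [0,0,-0.1],
  ],
  fingers=[-1,-1,-1,-1],
)

```text
t: 2.37
tcp_pos: [0.3983, 0.3064, 0.1932]
ee_rot: [[0.908, 0.42, 0.005], [0.42, -0.908, 0.001], [0.005, 0.002, -1.0]]
force: [-0.8, -0.4, 0.1]
width: 0.0933
```

Call:
servo_tool(
  delta_rot=[
    [0,0,0],
    [0,0,0],
    [0,0,0],
    [0,0,0],
    [0,0,0],
    [0,0,0],
    [0,0,0],
  ],
  offset=[
    [-0.01,0.04,-0.2],
    [0,0,-0.2],
    [0,0,-0.2],
    [0,0,-0.2],
    [0,0,-0.2],
    [0,0,-0.1],
    [0,0,0],
  ],
  fingers=[-1,-1,-1,-1,-1,-1,-1],
)

```text
t: 2.95
tcp_pos: [0.3975, 0.2994, 0.056]
ee_rot: [[0.91, 0.414, 0.004], [0.414, -0.91, -0.002], [0.003, 0.003, -1.0]]
force: [-0.6, 0.1, -1.1]
width: 0.0928
```

Call:
servo_tool(
  delta_rot=[
    [0,0,0],
    [0,0,0],
    [0,0,0],
    [0,0,0],
  ],
  offset=[
    [0,0.07,-0.05],
    [0,0.04,-0.05],
    [0,0,0],
    [0,0,0],
  ],
  fingers=[-1,-1,-1,-1],
)

```text
t: 3.28
tcp_pos: [0.3989, 0.3116, 0.0452]
ee_rot: [[0.912, 0.411, 0.006], [0.411, -0.912, -0.001], [0.005, 0.003, -1.0]]
force: [0.7, -0.3, -0.0]
width: 0.0928
```

Call:
servo_tool(
  delta_rot=[
    [0,0,0.002],
    [0,0,0],
    [0,0,0],
    [0,0,0],
    [0,0,0],
    [0,0,0],
    [0,0,0],
    [0,0,0],
    [0,0,0],
    [0,0,0],
  ],
  offset=[
    [0,0,-0.015],
    [0,0,0],
    [0,0,0],
    [0,0,0],
    [0,0,0],
    [0,0,0],
    [0,0,0],
    [0,0,0],
    [0,0,0],
    [0,0,0],
  ],
  fingers=[1,1,1,1,1,1,1,1,1,1],
  newtons=60,
)

```text
t: 4.12
tcp_pos: [0.3999, 0.3124, 0.0455]
ee_rot: [[0.909, 0.416, 0.009], [0.416, -0.909, 0.001], [0.008, 0.003, -1.0]]
force: [0.3, 0.5, 0.5]
width: 0.031
```

Call:
servo_tool(
  delta_rot=[
    [0,0,0],
    [0,0,0],
    [0,0,0],
    [0,0,0],
  ],
  offset=[
    [0,0,0],
    [0,0,0],
    [0,0,0],
    [0,0,0],
  ],
  fingers=[1,1,1,1],
)

```text
t: 4.45
tcp_pos: [0.3999, 0.3124, 0.0456]
ee_rot: [[0.909, 0.416, 0.009], [0.416, -0.909, 0.001], [0.008, 0.003, -1.0]]
force: [-0.2, 0.6, 0.7]
width: 0.0281
```

```bash
python3 - <<'E'
from rig import r
from h import *
st=r.read_state();print(st["tcp_pos"],st["t"],st["width"],st["force"])
E
```

```text
[0.39985843 0.31241166 0.04556972] 4.45 0.028120603566851837 [-0.15717639  0.58573324  0.68910692]
```

```bash
cat > plan.py <<'E'
import numpy as np
from scipy.spatial.transform import Rotation as Ro
S0=np.array([.5716,.0141,.106]);yaw=np.radians(-0.6)
Rs=Ro.from_euler('z',yaw).as_matrix()@Ro.from_euler('y',-30,degrees=True).as_matrix()  # cols u,v,n
W=lambda u,v,n:S0+Rs@(np.array([u,v,n])/1000)
L=lambda X:(Rs.T@(np.asarray(X)-S0)*1000)
Rt=np.column_stack([Rs[:,0],-Rs[:,1],-Rs[:,2]])
def need(st,u,v,n,R=Rt):
    d=W(u,v,n)-st["tcp_pos"]; rv=Ro.from_matrix(R@st["ee_rot"].T).as_rotvec()
    print("uvn now",L(st["tcp_pos"]).round(1),"doff mm",(d*1000).round(1),"share",(d/.12).round(3),"rot share",(rv/2).round(4),"deg",np.degrees(rv).round(2))
E
python3 - <<'E'
from rig import r
from plan import *
need(r.read_state(),-70,55,76)
print(W(-70,55,76),W(-56,55,46))
E
```

```text
uvn now [-181.6  296.5   35.1] doff mm [  73.7 -242.3   91.2] share [ 0.614 -2.019  0.76 ] rot share [ 0.0553 -0.2536 -0.2145] deg [  6.34 -29.06 -24.58]
[0.47355958 0.07012973 0.13681793] [0.50068245 0.06984569 0.11783717]
```

Call:
servo_tool(
  delta_rot=[
    [0,0,0],
    [0,0,0],
    [0,0,0],
    [0,0,0],
    [0,0,0],
    [0,0,0],
    [0,0,0],
    [0,0,0],
  ],
  offset=[
    [0,0,0.04],
    [0,0,0.08],
    [0,0,0.2],
    [0,0,0.25],
    [0,0,0.25],
    [0,0,0.25],
    [0,0,0.25],
    [0,0,0.15],
  ],
  fingers=[1,1,1,1,1,1,1,1],
)

```text
t: 5.12
tcp_pos: [0.395, 0.3092, 0.2291]
ee_rot: [[0.909, 0.416, -0.0], [0.416, -0.909, -0.005], [-0.003, 0.005, -1.0]]
force: [-0.1, 0.3, -2.5]
width: 0.0279
```

Call:
servo_tool(
  delta_rot=[
    [0.004,-0.016,-0.014],
    [0.007,-0.032,-0.027],
    [0.007,-0.032,-0.027],
    [0.007,-0.032,-0.027],
    [0.007,-0.032,-0.027],
    [0.007,-0.032,-0.027],
    [0.007,-0.032,-0.027],
    [0.007,-0.032,-0.027],
    [0.003,-0.016,-0.012],
    [0,0,0],
  ],
  offset=[
    [0.04,-0.12,0],
    [0.08,-0.24,0],
    [0.08,-0.24,0],
    [0.08,-0.24,0],
    [0.08,-0.24,0],
    [0.08,-0.24,0],
    [0.08,-0.24,0],
    [0.08,-0.24,0],
    [0.04,-0.1,0],
    [0,0,0],
  ],
  fingers=[1,1,1,1,1,1,1,1,1,1],
)

```text
t: 5.95
tcp_pos: [0.472, 0.0724, 0.2423]
ee_rot: [[0.849, -0.03, 0.527], [-0.027, -1.0, -0.013], [0.527, -0.004, -0.85]]
force: [-0.2, 0.9, -1.9]
width: 0.0278
```

```bash
python3 - <<'E'
from rig import r
from plan import *
from h import *
st=r.read_state();need(st,-70,55,76);print(st["qpos"])
c=r.camera("wrist"); cv2.imwrite("pics/w2.png",c["frame"][:,:,::-1]); np.savez("pics/w2.npz",**c)
print(proj(c,np.array([W(0,55,14),W(0,-55,14),W(0,0,0)])))
E
```

```text
uvn now [-18.6  57.2 168.1] doff mm [   1.6   -2.2 -105.5] share [ 0.013 -0.019 -0.879] rot share [-0.0015  0.016   0.0098] deg [-0.18  1.84  1.12]
[  5.12066482  -2.08945989 124.26784237  -7.72301062  26.35959088
 102.85798128]
[[256.95141651 166.64632914]
 [363.85529528 164.46065038]
 [308.14635156 163.79844472]]
```

View pics/w2.png

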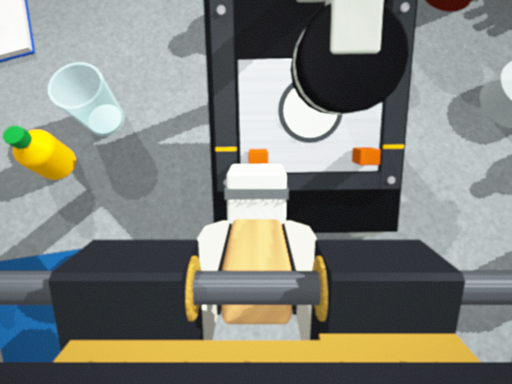

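The wrist view along the slope shows both yellow lines at about (226,149) and (393,147), the lugs at (258,156) and (367,156), and the head over the stage near (257,180). I'll refine the stage pose from these.

```bash
python3 - <<'E'
from h import *
from plan import *
c,t,s=load("w2"),load("top0"),load("scene0")
crop(c,(200,130,410,240),3.8,"pics/c6.png")
print(proj(c,np.array([W(16,89,0),W(16,-89,0),W(-30,100,0),W(-30,-100,0),W(-85,-108,-14)])).round(1))
ye=blobs(c,(20,120,120),(32,255,255),(200,140,410,155),4);print(ye);print("or",blobs(c,(5,150,120),(18,255,255),(240,140,390,172),8))
T=lambda x,y:np.array([230+(x+.5)/6-.5,110+(y+.5)/6-.5])
S=lambda x,y:np.array([145+(x+.5)/4.4-.5,160+(y+.5)/4.4-.5])
A=[]
for a,b,p in((T(104,362),S(450,299),min(ye,key=lambda q:q[0][0])[0]),(T(435,378),S(189,240),max(ye,key=lambda q:q[0][0])[0])):
    X,e=tri([(t,a),(s,b),(c,p)]);print(X.round(4),L(X).round(1),e);print("t+w",L(tri([(t,a),(c,p)])[0]),"s+w",L(tri([(s,b),(c,p)])[0]))
    o,d=ray(c,p);k=-((o-S0)@Rs[:,2])/(d@Rs[:,2]);print("wrist on n=0:",L(o+k*d))
E
```

```text
[[224.5 150.5]
 [392.2 147.1]
 [216.1 193. ]
 [399.2 189.3]
 [397.  232.5]]
[(array([393.02, 146.05]), [383, 144, 21, 6, 105]), (array([225.9 , 148.67]), [215, 146, 22, 6, 120])]
or [(array([258.05, 155.96]), [249, 149, 19, 14, 248]), (array([366.54, 155.73]), [353, 148, 28, 17, 439])]
[0.5871 0.1029 0.1157] [17.4 88.9  1.1] [array([0.5, 0.2]), array([0., 0.]), array([1.5, 0.6])]
t+w [17.45503551 88.88710403  1.35918969] s+w [17.72109415 88.16217655  1.02999761]
wrist on n=0: [ 1.78860202e+01  8.74163884e+01 -2.19545359e-14]
[ 0.5848 -0.0757  0.1147] [ 16.6 -89.7   0.5] [array([0.6, 0.4]), array([0.7, 0. ]), array([0. , 0.5])]
t+w [ 17.3137758  -87.12506844   6.6808345 ] s+w [ 1.72677603e+01 -9.06481529e+01  9.02919822e-02]
wrist on n=0: [ 1.70710950e+01 -8.98111595e+01  2.50322464e-15]
```

View pics/c6.png

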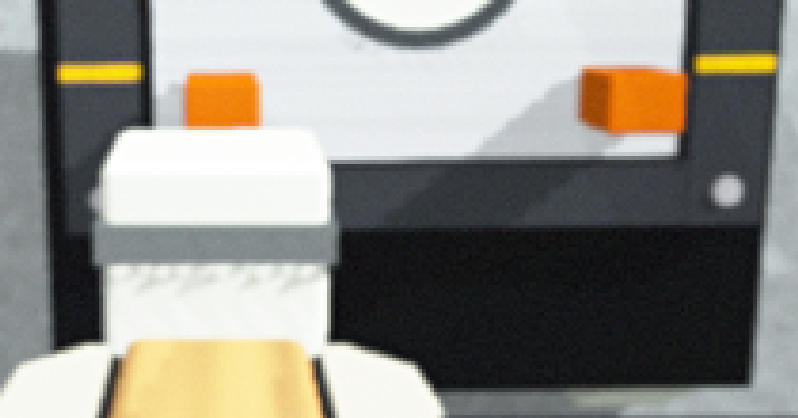

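```bash
sed -i 's/^S0=.*/S0=np.array([.5725,.0133,.107]);yaw=np.radians(-0.85)/' plan.py; python3 - <<'E'
from rig import r
from plan import *
st=r.read_state();need(st,-62,55,70)
E
```

```text
uvn now [-20.1  58.3 168. ] doff mm [  12.7   -3.5 -105.8] share [ 0.106 -0.029 -0.882] rot share [-0.0014  0.0153  0.0069] deg [-0.16  1.75  0.79]
```

Call:
servo_tool(
  delta_rot=[
    [0,0.008,0.004],
    [0,0.008,0.003],
    [0,0,0],
    [0,0,0],
    [0,0,0],
    [0,0,0],
    [0,0,0],
  ],
  offset=[
    [0.01,-0.01,-0.1],
    [0.02,-0.02,-0.2],
    [0.02,0,-0.2],
    [0.02,0,-0.2],
    [0.02,0,-0.12],
    [0,0,-0.05],
    [0,0,0],
  ],
  fingers=[1,1,1,1,1,1,1],
)

```text
t: 6.58
tcp_pos: [0.4836, 0.0748, 0.1383]
ee_rot: [[0.869, -0.004, 0.495], [-0.005, -1.0, -0.0], [0.495, -0.002, -0.869]]
force: [0.3, 1.0, -1.9]
width: 0.0281
```

```bash
python3 - <<'E'
from rig import r
from plan import *
st=r.read_state();need(st,-60,55,47);print(st["t"],st["force"])
E
```

```text
uvn now [-62.2  60.2  72. ] doff mm [ 14.3  -5.4 -20.5] share [ 0.119 -0.045 -0.171] rot share [-0.001  -0.0027 -0.0053] deg [-0.12 -0.31 -0.61]
6.5833 [ 0.34787007  1.03104255 -1.89800753]
```

Call:
servo_tool(
  delta_rot=[
    [0,-0.002,-0.003],
    [0,0,-0.002],
    [0,0,0],
    [0,0,0],
  ],
  offset=[
    [0.04,-0.02,-0.05],
    [0.04,-0.02,-0.06],
    [0.04,0,-0.05],
    [0,0,0],
  ],
  fingers=[1,1,1,1],
)

```text
t: 6.92
tcp_pos: [0.5002, 0.0716, 0.121]
ee_rot: [[0.866, -0.011, 0.501], [-0.01, -1.0, -0.005], [0.501, -0.001, -0.866]]
force: [-0.8, 0.4, -1.6]
width: 0.0281
```

```bash
python3 - <<'E'
from rig import r
from plan import *
from h import *
st=r.read_state();need(st,-40,55,47);print(st["t"],st["force"])
for k in("scene","wrist"):
    c=r.camera(k); np.savez(f"pics/{k}3.npz",**c)
    if k=="scene": crop(c,(150,120,280,260),4,"pics/s3.png")
    else: crop(c,(180,60,440,260),3,"pics/w3.png")
E
```

```text
uvn now [-56.4  57.2  48.8] doff mm [15.  -2.4  6.7] share [ 0.125 -0.02   0.055] rot share [-0.0005  0.0003 -0.0017] deg [-0.06  0.04 -0.2 ]
6.9167 [-0.76491293  0.39202985 -1.62833921]
```

View pics/s3.png

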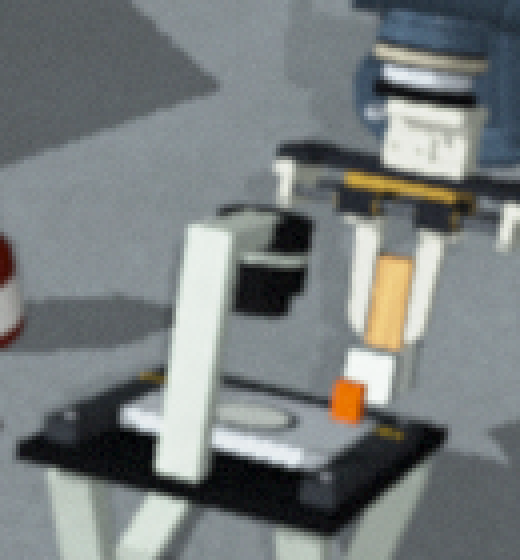

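View pics/w3.png

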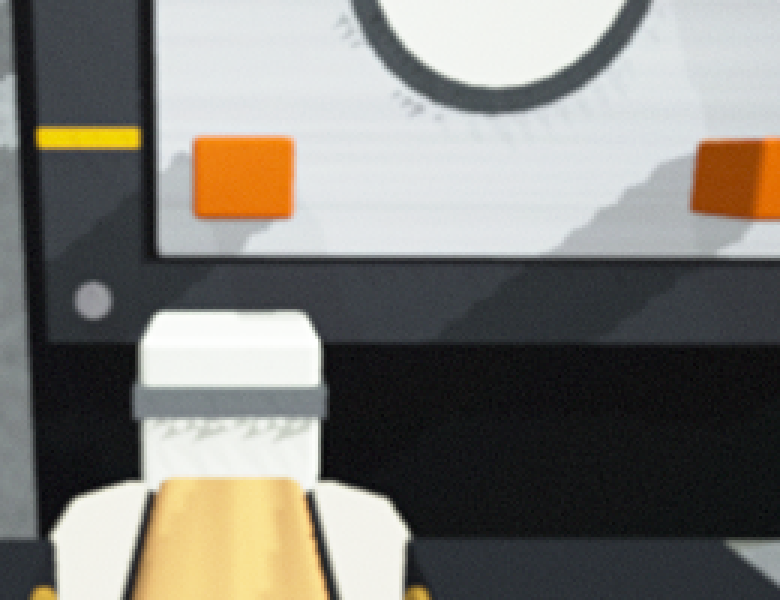

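Call:
servo_tool(
  delta_rot=[
    [0,0,-0.002],
    [0,0,0],
    [0,0,0],
    [0,0,0],
  ],
  offset=[
    [0.04,-0.02,0.02],
    [0.05,0,0.02],
    [0.02,0,0.01],
    [0,0,0],
  ],
  fingers=[1,1,1,1],
)

```text
t: 7.35
tcp_pos: [0.5145, 0.0691, 0.1297]
ee_rot: [[0.865, -0.016, 0.502], [-0.014, -1.0, -0.007], [0.502, -0.001, -0.865]]
force: [0.0, 0.1, -2.4]
width: 0.0277
```

```bash
cat > w.py <<'E'
import sys
from rig import r
from plan import *
from h import *
st=r.read_state();need(st,*map(float,sys.argv[2:5]));print(st["t"],st["force"].round(1))
c=r.camera("wrist"); np.savez(f"pics/{sys.argv[1]}.npz",**c)
crop(c,(180,60,440,260),3,f"pics/{sys.argv[1]}.png")
E
python3 w.py w4 -35 55 47
```

```text
uvn now [-39.6  54.9  49.1] doff mm [5.  0.  0.5] share [0.042 0.    0.004] rot share [-0.0007  0.0012  0.0004] deg [-0.08  0.14  0.04]
7.35 [ 0.   0.1 -2.4]
```

View pics/w4.png

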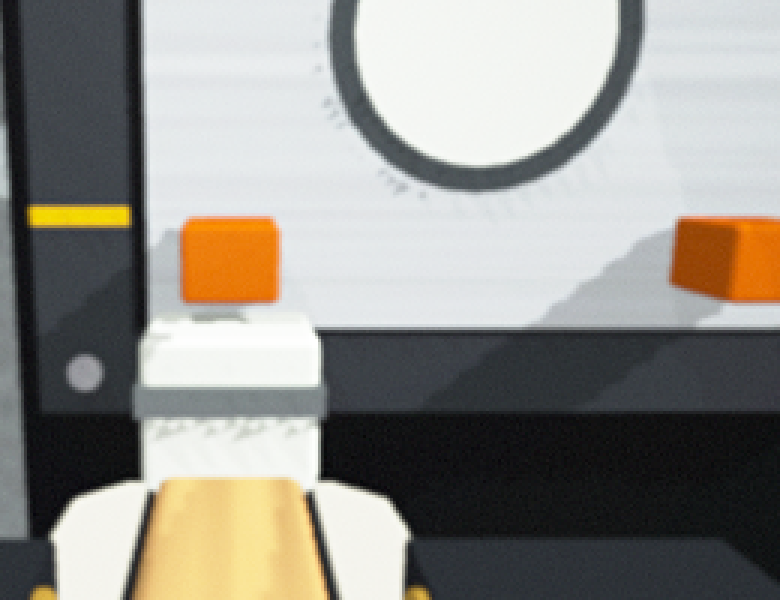

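Call:
servo_tool(
  delta_rot=[
    [0,0,0],
    [0,0,0],
    [0,0,0],
  ],
  offset=[
    [0.03,0,0.015],
    [0.03,0,0.015],
    [0,0,0],
  ],
  fingers=[1,1,1],
)

```text
t: 7.65
tcp_pos: [0.5197, 0.069, 0.132]
ee_rot: [[0.868, -0.016, 0.497], [-0.014, -1.0, -0.007], [0.497, -0.001, -0.868]]
force: [0.3, -0.3, -1.7]
width: 0.0273
```

```bash
python3 w.py w5 -35 55 47
```

```text
uvn now [-34.   55.   48.5] doff mm [-0.2  0.1 -1.8] share [-0.001  0.    -0.015] rot share [-0.0003 -0.0018  0.0004] deg [-0.04 -0.2   0.04]
7.65 [ 0.3 -0.3 -1.7]
```

View pics/w5.png

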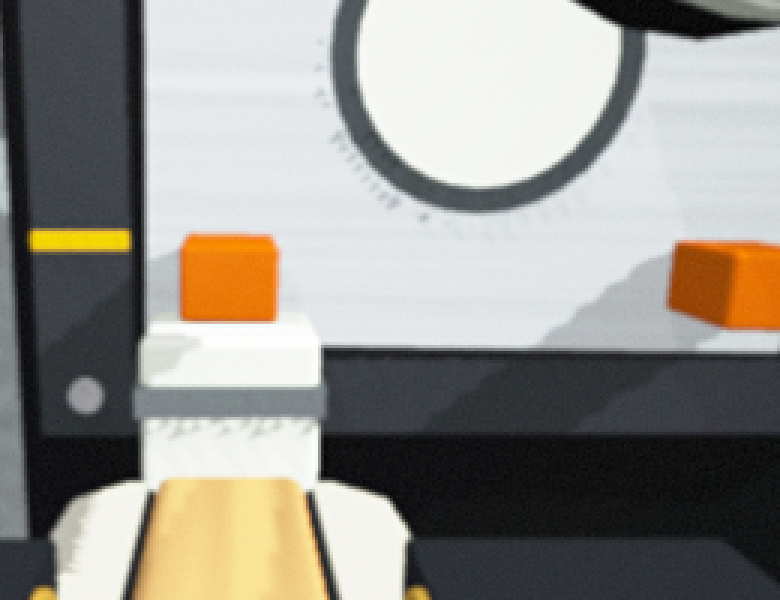

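Call:
servo_tool(
  delta_rot=[
    [0,0,0],
    [0,0,0],
    [0,0,0],
    [0,0,0],
    [0,0,0],
  ],
  offset=[
    [0.03,0,0.017],
    [0,0,0],
    [-0.05,0,-0.03],
    [-0.06,0,-0.03],
    [-0.02,0,-0.01],
  ],
  fingers=[1,1,1,1,1],
)

```text
t: 8.12
tcp_pos: [0.5057, 0.0691, 0.1244]
ee_rot: [[0.869, -0.015, 0.495], [-0.014, -1.0, -0.007], [0.495, -0.001, -0.869]]
force: [-0.3, -0.5, -2.9]
width: 0.0279
```

```bash
cat > m.py <<'E'
import sys
from rig import r
from plan import *
from h import *
def pln(c,p,n):
    o,d=ray(c,p);k=(n/1000-(o-S0)@Rs[:,2])/(d@Rs[:,2]);return L(o+k*d)
def meas(c,view=False):
    h=cv2.cvtColor(c["frame"],cv2.COLOR_RGB2HSV);m=cv2.inRange(h,(3,150,90),(18,255,255));y=cv2.inRange(h,(21,130,130),(34,255,255))
    out=[]
    for v in(55,-55):
        a=proj(c,W(10,np.sign(v)*48,28));b=proj(c,W(10,np.sign(v)*62,28))
        ins=[]
        for vv in(v-5,v,v+5):  # column samples: scan along u at n=28
            us=np.arange(-15,60,.25);P=proj(c,np.array([W(u,vv,28) for u in us]))
            ok=(P[:,0]>0)&(P[:,0]<511)&(P[:,1]>0)&(P[:,1]<383)
            val=np.array([cv2.getRectSubPix(m,(1,1),(float(p[0]),float(p[1])))[0,0] if o else 0 for p,o in zip(P,ok)])
            g=us[val>127]; ins.append((g.min(),g.max()) if len(g) else (np.nan,np.nan))
        us=np.arange(0,35,.25);g=[]
        for vv in(np.sign(v)*86,np.sign(v)*91):
            P=proj(c,np.array([W(u,vv,0) for u in us]))
            ok=(P[:,0]>0)&(P[:,0]<511)&(P[:,1]>0)&(P[:,1]<383)
            val=np.array([cv2.getRectSubPix(y,(1,1),(float(p[0]),float(p[1])))[0,0] if o else 0 for p,o in zip(P,ok)])
            q=us[val>127]
            if len(q): g.append((q.min()+q.max())/2)
        ins=np.array(ins);lo,hi=np.nanmedian(ins,0);out.append((lo,hi));print("LR"[v<0],"face u %.1f back %.1f line mid %s  travel(rel line) %s"%(lo,hi,np.round(g,1),np.round(lo-np.mean(g)+16,1) if g else None))
if __name__=="__main__":
    st=r.read_state();need(st,*map(float,sys.argv[2:5]));print("t",st["t"],st["force"].round(1))
    c=r.camera("wrist"); np.savez(f"pics/{sys.argv[1]}.npz",**c);cv2.imwrite(f"pics/{sys.argv[1]}.png",c["frame"][:,:,::-1])
    meas(c)
E
python3 m.py w6 -50 -55 47; python3 -c "
from m import *
for k in ('w2','w4','w5'): print(k);meas(load(k))"
```

```text
uvn now [-49.9  54.8  48.9] doff mm [  -0.8 -109.8   -1.7] share [-0.007 -0.915 -0.014] rot share [-0.0003 -0.0029  0.0003] deg [-0.03 -0.34  0.03]
t 8.1167 [-0.3 -0.5 -2.9]
L face u 4.8 back 19.2 line mid [16. 16.]  travel(rel line) 4.8
R face u 0.5 back 15.8 line mid [15.8 15.8]  travel(rel line) 0.8
w2
L face u 4.8 back 17.2 line mid [16.5 16. ]  travel(rel line) 4.5
R face u 1.8 back 17.2 line mid [16.2 16.2]  travel(rel line) 1.5
w4
L face u 1.0 back 17.2 line mid [16.  16.2]  travel(rel line) 0.9
R face u 1.2 back 16.8 line mid [16.  16.2]  travel(rel line) 1.1
w5
L face u 3.0 back 19.2 line mid [16.4 16.4]  travel(rel line) 2.6
R face u 1.0 back 16.8 line mid [15.8 15.9]  travel(rel line) 1.2
```

View pics/w6.png

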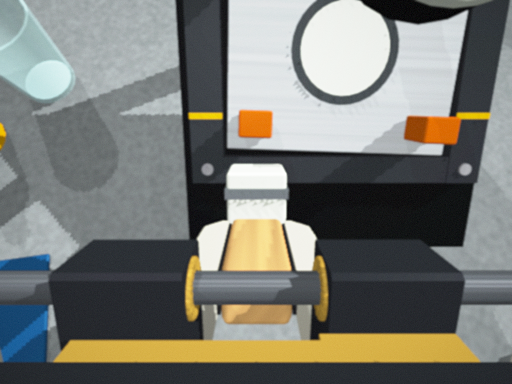

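Call:
servo_tool(
  delta_rot=[
    [0,0,0],
    [0,0,0],
    [0,0,0],
    [0,0,0],
    [0,0,0],
    [0,0,0],
    [0,0,0],
  ],
  offset=[
    [0,-0.1,0.01],
    [0,-0.2,0],
    [0,-0.2,0],
    [0,-0.2,0],
    [0,-0.14,0],
    [0,-0.06,0],
    [0,0,0],
  ],
  fingers=[1,1,1,1,1,1,1],
)

```text
t: 8.75
tcp_pos: [0.5058, -0.0254, 0.1263]
ee_rot: [[0.867, -0.014, 0.497], [-0.012, -1.0, -0.008], [0.497, 0.001, -0.868]]
force: [0.6, -0.5, -2.5]
width: 0.0279
```

```bash
python3 m.py w7 -38 -55 47
```

```text
uvn now [-47.6 -39.7  49.8] doff mm [  9.5 -15.4   2.4] share [ 0.079 -0.129  0.02 ] rot share [ 0.0006 -0.0015 -0.0002] deg [ 0.07 -0.18 -0.02]
t 8.75 [ 0.6 -0.5 -2.5]
L face u 4.5 back 19.8 line mid [16.1 16.4]  travel(rel line) 4.2
R face u 1.0 back 16.0 line mid [16.1 16.1]  travel(rel line) 0.9
```

Call:
servo_tool(
  delta_rot=[
    [0,0,0],
    [0,0,0],
    [0,0,0],
    [0,0,0],
  ],
  offset=[
    [0.02,-0.08,0],
    [0.03,-0.06,0.01],
    [0.02,0,0.01],
    [0,0,0],
  ],
  fingers=[1,1,1,1],
)

```text
t: 9.13
tcp_pos: [0.5142, -0.0404, 0.1287]
ee_rot: [[0.868, -0.014, 0.497], [-0.011, -1.0, -0.008], [0.497, 0.002, -0.868]]
force: [-0.8, 0.8, -2.0]
width: 0.0277
```

```bash
cat > n.py <<'E'
import sys
from rig import r
from plan import *
st=r.read_state();need(st,*map(float,sys.argv[1:4]));print("t",st["t"],st["force"].round(1))
E
python3 n.py -31 -55 47
```

```text
uvn now [-39.  -54.6  47.5] doff mm [ 7.2 -0.5  3.5] share [ 0.06  -0.004  0.029] rot share [ 0.0008 -0.0019 -0.0007] deg [ 0.09 -0.22 -0.08]
t 9.1333 [-0.8  0.8 -2. ]
```

Call:
servo_tool(
  delta_rot=[
    [0,0,0],
    [0,0,0],
    [0,0,0],
    [0,0,0],
  ],
  offset=[
    [0.028,0,0.016],
    [0.028,0,0.016],
    [0.022,0,0.013],
    [0,0,0],
  ],
  fingers=[1,1,1,1],
)

```text
t: 9.47
tcp_pos: [0.5196, -0.0372, 0.1311]
ee_rot: [[0.873, -0.012, 0.488], [-0.011, -1.0, -0.005], [0.488, -0.001, -0.873]]
force: [-0.3, -0.5, -2.9]
width: 0.0279
```

```bash
python3 m.py w8 -45 -55 47
```

```text
uvn now [-33.1 -51.3  47. ] doff mm [-10.4  -3.5  -5.9] share [-0.086 -0.03  -0.05 ] rot share [-0.0004 -0.0067 -0.0015] deg [-0.05 -0.77 -0.17]
t 9.4667 [-0.3 -0.5 -2.9]
L face u 5.0 back 21.0 line mid [16.4 16.4]  travel(rel line) 4.6
R face u 4.0 back 20.8 line mid [16.2 16.2]  travel(rel line) 3.8
```

Call:
servo_tool(
  delta_rot=[
    [0,-0.004,0],
    [0,-0.003,0],
    [0,0,0],
    [0,0,0],
    [0,0,0],
    [0,0,0],
    [0,0,0],
    [0,0,0],
    [0,0,0],
    [0,0,0],
  ],
  offset=[
    [-0.05,0,-0.025],
    [-0.05,0.02,-0.03],
    [0,0.15,0],
    [0,0.2,0],
    [0,0.22,0],
    [0,0.2,0],
    [0,0.15,0],
    [0,0.06,0],
    [0,0,0],
    [0,0,0],
  ],
  fingers=[1,1,1,1,1,1,1,1,1,1],
)

```text
t: 10.35
tcp_pos: [0.5082, 0.0678, 0.1259]
ee_rot: [[0.863, -0.003, 0.506], [-0.002, -1.0, -0.002], [0.506, 0.001, -0.863]]
force: [-0.7, -0.2, -3.1]
width: 0.0275
```

```bash
python3 n.py -35 55 47
```

```text
uvn now [-46.9  53.6  49. ] doff mm [11.4  1.3  4.3] share [0.095 0.011 0.036] rot share [ 0.0005  0.0032 -0.0058] deg [ 0.06  0.37 -0.66]
t 10.35 [-0.7 -0.2 -3.1]
```

Call:
servo_tool(
  delta_rot=[
    [0,0.003,-0.005],
    [0,0,0],
    [0,0,0],
    [0,0,0],
    [0,0,0],
  ],
  offset=[
    [0.04,0.01,0.018],
    [0.05,0,0.026],
    [0.035,0,0.02],
    [0.03,0,0.017],
    [0,0,0],
  ],
  fingers=[1,1,1,1,1],
)

```text
t: 10.77
tcp_pos: [0.5245, 0.0682, 0.134]
ee_rot: [[0.87, -0.013, 0.493], [-0.011, -1.0, -0.007], [0.493, 0.001, -0.87]]
force: [0.6, 1.3, -2.1]
width: 0.0278
```

```bash
python3 m.py w9 -45 -55 47
```

```text
uvn now [-28.8  54.2  47.8] doff mm [ -15.3 -109.    -8.8] share [-0.127 -0.908 -0.074] rot share [ 0.0004 -0.0041 -0.001 ] deg [ 0.05 -0.47 -0.11]
t 10.7667 [ 0.6  1.3 -2.1]
L face u 8.2 back 25.0 line mid [16.2 16.2]  travel(rel line) 8.0
R face u 3.5 back 19.2 line mid [16.2 15.9]  travel(rel line) 3.4
```

Call:
servo_tool(
  delta_rot=[
    [0,-0.002,0],
    [0,-0.002,0],
    [0,0,0],
    [0,0,0],
    [0,0,0],
    [0,0,0],
    [0,0,0],
    [0,0,0],
    [0,0,0],
    [0,0,0],
  ],
  offset=[
    [-0.05,0,-0.025],
    [-0.05,-0.02,-0.03],
    [0,-0.15,0],
    [0,-0.2,0],
    [0,-0.22,0],
    [0,-0.2,0],
    [0,-0.16,0],
    [0,-0.06,0],
    [0,0,0],
    [0,0,0],
  ],
  fingers=[1,1,1,1,1,1,1,1,1,1],
)

```text
t: 11.65
tcp_pos: [0.5086, -0.0411, 0.1259]
ee_rot: [[0.864, -0.02, 0.504], [-0.015, -1.0, -0.015], [0.504, 0.005, -0.864]]
force: [-1.4, 0.1, -2.6]
width: 0.0281
```

```bash
python3 n.py -28 -55 47
```

```text
uvn now [-45.1 -55.3  47.9] doff mm [15.3  0.1  7.8] share [0.128 0.001 0.065] rot share [0.0026 0.0022 0.0026] deg [0.3  0.25 0.3 ]
t 11.65 [-1.4  0.1 -2.6]
```

Call:
servo_tool(
  delta_rot=[
    [0.002,0.002,0.002],
    [0,0,0],
    [0,0,0],
    [0,0,0],
    [0,0,0],
  ],
  offset=[
    [0.04,0,0.018],
    [0.05,0,0.026],
    [0.035,0,0.02],
    [0.03,0,0.017],
    [0,0,0],
  ],
  fingers=[1,1,1,1,1],
)

```text
t: 12.07
tcp_pos: [0.5241, -0.0386, 0.1332]
ee_rot: [[0.871, -0.014, 0.491], [-0.012, -1.0, -0.007], [0.491, 0.0, -0.871]]
force: [0.3, 1.1, -2.1]
width: 0.028
```

```bash
python3 m.py w10 -45 55 47
```

```text
uvn now [-28.2 -52.6  46.5] doff mm [-13.2 107.8  -8. ] share [-0.11   0.899 -0.066] rot share [-0.0001 -0.0051 -0.0003] deg [-0.01 -0.59 -0.04]
t 12.0667 [ 0.3  1.1 -2.1]
L face u 8.5 back 24.0 line mid [16.4 16.4]  travel(rel line) 8.1
R face u 8.5 back 25.2 line mid [16. 16.]  travel(rel line) 8.5
```

Call:
servo_tool(
  delta_rot=[
    [0,-0.003,0],
    [0,-0.002,0],
    [0,0,0],
    [0,0,0],
    [0,0,0],
    [0,0,0],
    [0,0,0],
    [0,0,0],
    [0,0,0],
    [0,0,0],
  ],
  offset=[
    [-0.05,0,-0.025],
    [-0.05,0.02,-0.03],
    [0,0.15,0],
    [0,0.2,0],
    [0,0.22,0],
    [0,0.2,0],
    [0,0.16,0],
    [0,0.06,0],
    [0,0,0],
    [0,0,0],
  ],
  fingers=[1,1,1,1,1,1,1,1,1,1],
)

```text
t: 12.95
tcp_pos: [0.5143, 0.071, 0.1286]
ee_rot: [[0.863, -0.005, 0.505], [-0.003, -1.0, -0.005], [0.505, 0.003, -0.863]]
force: [-0.0, 0.0, -2.7]
width: 0.0276
```

```bash
python3 n.py -23.5 55 47
```

```text
uvn now [-40.3  56.8  48.2] doff mm [15.2 -2.   7.4] share [ 0.126 -0.017  0.061] rot share [ 0.0013  0.0031 -0.005 ] deg [ 0.15  0.35 -0.58]
t 12.95 [-0.   0.  -2.7]
```

Same size of tap as before (17 mm net).

Call:
servo_tool(
  delta_rot=[
    [0.001,0.003,-0.005],
    [0,0,0],
    [0,0,0],
    [0,0,0],
    [0,0,0],
  ],
  offset=[
    [0.04,-0.015,0.018],
    [0.045,0,0.024],
    [0.035,0,0.02],
    [0.03,0,0.017],
    [0,0,0],
  ],
  fingers=[1,1,1,1,1],
)

```text
t: 13.37
tcp_pos: [0.5298, 0.0675, 0.1359]
ee_rot: [[0.872, -0.017, 0.489], [-0.015, -1.0, -0.009], [0.489, 0.001, -0.872]]
force: [0.0, 0.5, -2.3]
width: 0.0276
```

```bash
python3 m.py w11 -45 -55 47
```

```text
uvn now [-23.2  53.6  46.7] doff mm [ -20.6 -108.3  -10.7] share [-0.172 -0.903 -0.089] rot share [ 0.0004 -0.0065  0.0012] deg [ 0.05 -0.75  0.14]
t 13.3667 [ 0.   0.5 -2.3]
L face u 14.0 back 30.8 line mid [16.2 16.2]  travel(rel line) 13.8
R face u 8.0 back 24.0 line mid [16. 16.]  travel(rel line) 8.0
```

View pics/w11.png

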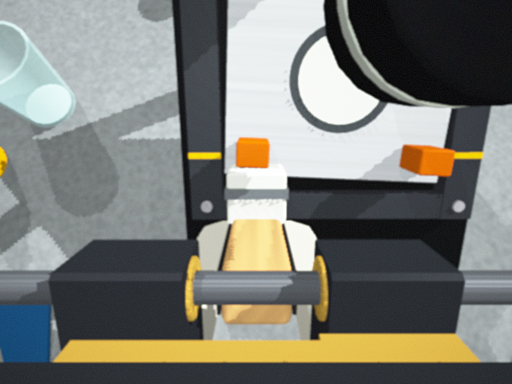

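Call:
servo_tool(
  delta_rot=[
    [0,-0.003,0],
    [0,-0.003,0],
    [0,0,0],
    [0,0,0],
    [0,0,0],
    [0,0,0],
    [0,0,0],
    [0,0,0],
    [0,0,0],
    [0,0,0],
  ],
  offset=[
    [-0.05,0,-0.025],
    [-0.05,-0.02,-0.03],
    [0,-0.15,0],
    [0,-0.2,0],
    [0,-0.22,0],
    [0,-0.2,0],
    [0,-0.16,0],
    [0,-0.06,0],
    [0,0,0],
    [0,0,0],
  ],
  fingers=[1,1,1,1,1,1,1,1,1,1],
)

```text
t: 14.25
tcp_pos: [0.5187, -0.0466, 0.1309]
ee_rot: [[0.861, -0.027, 0.509], [-0.021, -1.0, -0.017], [0.509, 0.004, -0.861]]
force: [-0.2, 0.6, -2.4]
width: 0.0278
```

```bash
python3 n.py -23 -55 47
```

```text
uvn now [-33.9 -60.7  47.1] doff mm [9.6 5.6 5.3] share [0.08  0.046 0.045] rot share [0.0022 0.0051 0.0061] deg [0.25 0.58 0.7 ]
t 14.25 [-0.2  0.6 -2.4]
```

Call:
servo_tool(
  delta_rot=[
    [0.002,0.004,0.005],
    [0,0,0],
    [0,0,0],
    [0,0,0],
    [0,0,0],
  ],
  offset=[
    [0.015,0.02,0.01],
    [0.03,0,0.018],
    [0.035,0,0.02],
    [0.03,0,0.017],
    [0,0,0],
  ],
  fingers=[1,1,1,1,1],
)

```text
t: 14.67
tcp_pos: [0.5283, -0.0411, 0.1361]
ee_rot: [[0.871, -0.013, 0.492], [-0.012, -1.0, -0.005], [0.492, -0.001, -0.871]]
force: [0.4, 0.4, -1.6]
width: 0.0278
```

```bash
python3 m.py w12 -45 55 47
```

```text
uvn now [-23.1 -55.1  46.9] doff mm [-17.4 110.4 -10.9] share [-0.145  0.92  -0.09 ] rot share [-0.0008 -0.0048 -0.0007] deg [-0.09 -0.55 -0.08]
t 14.6667 [ 0.4  0.4 -1.6]
L face u 13.5 back 29.8 line mid [16.5 16.4]  travel(rel line) 13.1
R face u 13.5 back 30.2 line mid [16. 16.]  travel(rel line) 13.5
```

Call:
servo_tool(
  delta_rot=[
    [0,-0.003,0],
    [0,-0.002,0],
    [0,0,0],
    [0,0,0],
    [0,0,0],
    [0,0,0],
    [0,0,0],
    [0,0,0],
    [0,0,0],
    [0,0,0],
  ],
  offset=[
    [-0.05,0,-0.025],
    [-0.05,0.02,-0.03],
    [0,0.15,0],
    [0,0.2,0],
    [0,0.22,0],
    [0,0.2,0],
    [0,0.15,0],
    [0,0.05,0],
    [0,0,0],
    [0,0,0],
  ],
  fingers=[1,1,1,1,1,1,1,1,1,1],
)

```text
t: 15.55
tcp_pos: [0.5178, 0.0726, 0.1317]
ee_rot: [[0.863, -0.003, 0.506], [-0.002, -1.0, -0.002], [0.506, 0.001, -0.863]]
force: [-0.4, 0.8, -1.6]
width: 0.0279
```

```bash
python3 n.py -18.5 55 47
```

```text
uvn now [-35.8  58.5  49.2] doff mm [16.  -3.7  6.8] share [ 0.133 -0.031  0.056] rot share [ 0.0004  0.0033 -0.0061] deg [ 0.05  0.37 -0.69]
t 15.55 [-0.4  0.8 -1.6]
```

Call:
servo_tool(
  delta_rot=[
    [0.001,0.003,-0.005],
    [0,0,0],
    [0,0,0],
    [0,0,0],
    [0,0,0],
  ],
  offset=[
    [0.04,-0.025,0.016],
    [0.045,0,0.022],
    [0.035,0,0.02],
    [0.03,0,0.017],
    [0,0,0],
  ],
  fingers=[1,1,1,1,1],
)

```text
t: 15.97
tcp_pos: [0.5337, 0.0679, 0.1387]
ee_rot: [[0.872, -0.015, 0.49], [-0.014, -1.0, -0.007], [0.49, -0.001, -0.872]]
force: [-0.6, -0.0, -1.2]
width: 0.0277
```

```bash
python3 m.py w13 -45 -55 47
```

```text
uvn now [-18.4  54.1  47.3] doff mm [ -24.5 -108.7  -13.5] share [-0.204 -0.906 -0.113] rot share [-0.0005 -0.0059  0.0002] deg [-0.06 -0.67  0.02]
t 15.9667 [-0.6 -0.  -1.2]
L face u 18.5 back 35.2 line mid [16.5 16.5]  travel(rel line) 18.0
R face u 13.0 back 29.5 line mid [16.2 16.2]  travel(rel line) 12.8
```

Call:
servo_tool(
  delta_rot=[
    [0,-0.003,0],
    [0,-0.003,0],
    [0,0,0],
    [0,0,0],
    [0,0,0],
    [0,0,0],
    [0,0,0],
    [0,0,0],
    [0,0,0],
    [0,0,0],
  ],
  offset=[
    [-0.06,0,-0.03],
    [-0.06,-0.02,-0.035],
    [0,-0.15,0],
    [0,-0.2,0],
    [0,-0.22,0],
    [0,-0.2,0],
    [0,-0.14,0],
    [0,-0.04,0],
    [0,0,0],
    [0,0,0],
  ],
  fingers=[1,1,1,1,1,1,1,1,1,1],
)

```text
t: 16.85
tcp_pos: [0.519, -0.0424, 0.1318]
ee_rot: [[0.861, -0.025, 0.509], [-0.02, -1.0, -0.015], [0.509, 0.003, -0.861]]
force: [0.0, 0.0, -2.2]
width: 0.0278
```

```bash
python3 n.py -17.5 -55 47
```

```text
uvn now [-33.3 -56.5  47.8] doff mm [14.1  1.3  7.2] share [0.117 0.011 0.06 ] rot share [0.0014 0.0052 0.0051] deg [0.16 0.59 0.58]
t 16.85 [ 0.   0.  -2.2]
```

Call:
servo_tool(
  delta_rot=[
    [0.001,0.004,0.004],
    [0,0,0],
    [0,0,0],
    [0,0,0],
    [0,0,0],
  ],
  offset=[
    [0.03,0,0.014],
    [0.045,0,0.023],
    [0.035,0,0.02],
    [0.03,0,0.017],
    [0,0,0],
  ],
  fingers=[1,1,1,1,1],
)

```text
t: 17.27
tcp_pos: [0.5318, -0.0407, 0.1379]
ee_rot: [[0.869, -0.017, 0.494], [-0.015, -1.0, -0.009], [0.494, 0.001, -0.869]]
force: [0.0, 0.0, -1.5]
width: 0.0278
```

```bash
python3 m.py w14 -45 55 47
```

```text
uvn now [-19.1 -54.6  46.7] doff mm [-20.9 109.9 -12.7] share [-0.174  0.916 -0.106] rot share [ 0.0002 -0.0032  0.0012] deg [ 0.02 -0.37  0.14]
t 17.2667 [ 0.   0.  -1.5]
L face u 18.2 back 34.0 line mid [16.5 16.5]  travel(rel line) 17.8
R face u 18.0 back 34.8 line mid [16.  16.1]  travel(rel line) 17.9
```

Call:
servo_tool(
  delta_rot=[
    [0,-0.003,0],
    [0,-0.002,0],
    [0,0,0],
    [0,0,0],
    [0,0,0],
    [0,0,0],
    [0,0,0],
    [0,0,0],
    [0,0,0],
    [0,0,0],
  ],
  offset=[
    [-0.05,0,-0.025],
    [-0.05,0.02,-0.03],
    [0,0.15,0],
    [0,0.2,0],
    [0,0.22,0],
    [0,0.2,0],
    [0,0.13,0],
    [0,0.04,0],
    [0,0,0],
    [0,0,0],
  ],
  fingers=[1,1,1,1,1,1,1,1,1,1],
)

```text
t: 18.15
tcp_pos: [0.5196, 0.0669, 0.1323]
ee_rot: [[0.86, -0.011, 0.51], [-0.008, -1.0, -0.007], [0.51, 0.002, -0.86]]
force: [-0.7, -0.1, -1.9]
width: 0.0277
```

```bash
python3 n.py -14 55 47
```

```text
uvn now [-33.9  52.8  48.8] doff mm [18.1  1.9  8.4] share [0.151 0.016 0.07 ] rot share [ 0.001   0.0057 -0.0021] deg [ 0.12  0.65 -0.24]
t 18.15 [-0.7 -0.1 -1.9]
```

Call:
servo_tool(
  delta_rot=[
    [0.001,0.004,-0.002],
    [0,0,0],
    [0,0,0],
    [0,0,0],
    [0,0,0],
  ],
  offset=[
    [0.045,0.01,0.018],
    [0.055,0,0.026],
    [0.04,0,0.022],
    [0.03,0,0.017],
    [0,0,0],
  ],
  fingers=[1,1,1,1,1],
)

```text
t: 18.57
tcp_pos: [0.5384, 0.0672, 0.1406]
ee_rot: [[0.87, -0.016, 0.493], [-0.014, -1.0, -0.008], [0.493, -0.0, -0.87]]
force: [-1.2, -0.1, -1.6]
width: 0.0275
```

```bash
python3 m.py w15 -45 -55 47
```

```text
uvn now [-13.4  53.4  46.6] doff mm [ -29.2 -108.   -15.4] share [-0.243 -0.9   -0.128] rot share [-0.0001 -0.0039  0.0008] deg [-0.02 -0.45  0.09]
t 18.5667 [-1.2 -0.1 -1.6]
L face u 23.8 back 40.5 line mid [16.2 16.2]  travel(rel line) 23.5
R face u 17.5 back 33.2 line mid [16.1 16.1]  travel(rel line) 17.4
```

Call:
servo_tool(
  delta_rot=[
    [0,-0.002,0],
    [0,-0.002,0],
    [0,0,0],
    [0,0,0],
    [0,0,0],
    [0,0,0],
    [0,0,0],
    [0,0,0],
    [0,0,0],
    [0,0,0],
  ],
  offset=[
    [-0.06,0,-0.03],
    [-0.07,-0.02,-0.04],
    [0,-0.15,0],
    [0,-0.2,0],
    [0,-0.22,0],
    [0,-0.2,0],
    [0,-0.14,0],
    [0,-0.04,0],
    [0,0,0],
    [0,0,0],
  ],
  fingers=[1,1,1,1,1,1,1,1,1,1],
)

```text
t: 19.45
tcp_pos: [0.523, -0.0448, 0.1334]
ee_rot: [[0.86, -0.025, 0.509], [-0.02, -1.0, -0.015], [0.509, 0.003, -0.861]]
force: [-0.0, -0.3, -2.7]
width: 0.0276
```

```bash
python3 n.py -13.5 -55 47
```

```text
uvn now [-28.9 -58.8  47.1] doff mm [13.5  3.6  7.6] share [0.112 0.03  0.063] rot share [0.0016 0.0054 0.0049] deg [0.18 0.62 0.56]
t 19.45 [-0.  -0.3 -2.7]
```

Call:
servo_tool(
  delta_rot=[
    [0.001,0.004,0.004],
    [0,0,0],
    [0,0,0],
    [0,0,0],
    [0,0,0],
  ],
  offset=[
    [0.035,0.02,0.016],
    [0.045,0,0.023],
    [0.035,0,0.02],
    [0.03,0,0.017],
    [0,0,0],
  ],
  fingers=[1,1,1,1,1],
)

```text
t: 19.87
tcp_pos: [0.5363, -0.0404, 0.1395]
ee_rot: [[0.869, -0.017, 0.494], [-0.014, -1.0, -0.009], [0.494, 0.0, -0.869]]
force: [-0.3, 0.6, -1.7]
width: 0.0278
```

```bash
python3 m.py w16 -45 -20 60
```

```text
uvn now [-14.4 -54.2  45.8] doff mm [-33.1  34.7  -3. ] share [-0.276  0.289 -0.025] rot share [ 0.0002 -0.0034  0.0009] deg [ 0.02 -0.39  0.1 ]
t 19.8667 [-0.3  0.6 -1.7]
L face u 23.8 back 39.2 line mid [16.5 16.5]  travel(rel line) 23.2
R face u 22.2 back 39.0 line mid [16.4 16.4]  travel(rel line) 21.9
```

View pics/w16.png

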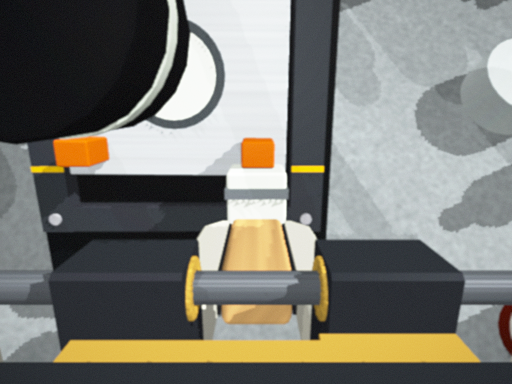

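Call:
servo_tool(
  delta_rot=[
    [0,0,0],
    [0,0,0],
    [0,0,0],
    [0,0,0],
    [0,0,0],
    [0,0,0],
    [0,0,0],
    [0,0,0],
  ],
  offset=[
    [-0.06,0,-0.03],
    [-0.1,0,-0.05],
    [-0.1,0,-0.04],
    [-0.1,0,0.05],
    [-0.1,0,0.2],
    [-0.05,0,0.25],
    [0,0,0.25],
    [0,0,0.1],
  ],
  fingers=[1,1,1,1,1,1,1,1],
)

```text
t: 20.58
tcp_pos: [0.4698, -0.0375, 0.2269]
ee_rot: [[0.871, -0.015, 0.49], [-0.011, -1.0, -0.011], [0.49, 0.004, -0.871]]
force: [1.9, -1.1, -2.2]
width: 0.0279
```

```bash
python3 m.py w17 0 0 0; cat > b.py <<'E'
import sys
from rig import r
from plan import *
st=r.read_state();x,y,z,a=map(float,sys.argv[1:])
cy,sy=np.cos(np.radians(a)),np.sin(np.radians(a));R=np.array([[cy,sy,0],[sy,-cy,0],[0,0,-1.]])
d=np.array([x,y,z])-st["tcp_pos"];rv=Ro.from_matrix(R@st["ee_rot"].T).as_rotvec()
print(st["t"],st["tcp_pos"].round(4),"mm",(d*1e3).round(1),"share",(d/.12).round(3),"rot",(rv/2).round(4),np.degrees(rv).round(2),st["force"].round(1),st["width"].round(4))
E
python3 b.py .3985 .3115 .23 24.6
```

```text
uvn now [-28.4 -52.3 154.8] doff mm [ 102.7   50.8 -119.9] share [ 0.856  0.424 -0.999] rot share [ 0.0021 -0.0055  0.0003] deg [ 0.24 -0.63  0.03]
t 20.5833 [ 1.9 -1.1 -2.2]
L face u 24.0 back 38.2 line mid [16.6 16.6]  travel(rel line) 23.4
R face u 22.2 back 37.0 line mid [16.2 16.2]  travel(rel line) 22.0Traceback (most recent call last):
  File "b.py", line 7, in <module>
    print(st["t"],st["tcp_pos"].round(4),"mm",(d*1e3).round(1),"share",(d/.12).round(3),"rot",(rv/2).round(4),np.degrees(rv).round(2),st["force"].round(1),st["width"].round(4))
                                                                                                                                                           ^^^^^^^^^^^^^^^^^
AttributeError: 'float' object has no attribute 'round'
```

View pics/w17.png

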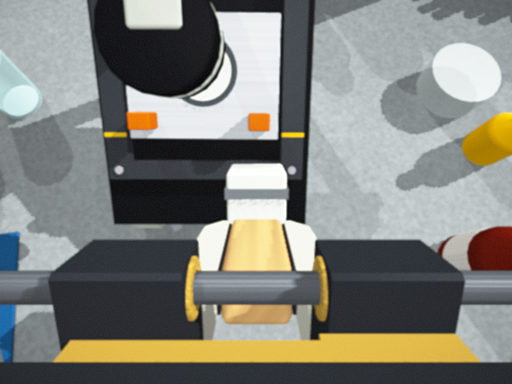

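```bash
sed -i 's/st\["width"\].round(4)/st["width"]/' b.py; python3 b.py .3985 .3115 .2 24.6
```

```text
20.6333 [ 0.4704 -0.0375  0.2279] mm [-71.9 349.  -27.9] share [-0.599  2.908 -0.233] rot [-0.0512  0.2543  0.2167] [-5.87 29.14 24.83] [ 2.3 -0.4  1.1] 0.027605045148610213
```

Call:
servo_tool(
  delta_rot=[
    [-0.002,0.008,0.007],
    [-0.005,0.023,0.02],
    [-0.005,0.025,0.021],
    [-0.005,0.025,0.021],
    [-0.005,0.025,0.021],
    [-0.005,0.025,0.021],
    [-0.005,0.025,0.021],
    [-0.005,0.025,0.021],
    [-0.005,0.025,0.021],
    [-0.005,0.025,0.021],
    [-0.003,0.015,0.012],
    [-0.002,0.008,0.008],
    [0,0,0],
  ],
  offset=[
    [-0.02,0.12,0],
    [-0.05,0.24,0],
    [-0.05,0.29,-0.01],
    [-0.06,0.29,-0.02],
    [-0.06,0.29,-0.02],
    [-0.06,0.29,-0.02],
    [-0.06,0.29,-0.02],
    [-0.06,0.29,-0.02],
    [-0.06,0.29,-0.02],
    [-0.05,0.2,0],
    [-0.04,0.15,0],
    [-0.02,0.1,0],
    [0,0,0],
  ],
  fingers=[1,1,1,1,1,1,1,1,1,1,1,1,1],
)

```text
t: 21.72
tcp_pos: [0.391, 0.3241, 0.2044]
ee_rot: [[0.898, 0.44, -0.012], [0.44, -0.898, -0.008], [-0.014, 0.002, -1.0]]
force: [-0.1, -1.0, -2.8]
width: 0.0276
```

```bash
python3 b.py .3995 .312 .1 24.6
```

```text
21.7167 [0.391  0.3241 0.2044] mm [   8.5  -12.1 -104.4] share [ 0.07  -0.101 -0.87 ] rot [ 0.0038 -0.0062 -0.0132] [ 0.43 -0.71 -1.52] [-0.1 -1.  -2.8] 0.02755055223091299
```

Call:
servo_tool(
  delta_rot=[
    [0.002,-0.004,-0.006],
    [0.002,-0.003,-0.006],
    [0,0,0],
    [0,0,0],
    [0,0,0],
    [0,0,0],
    [0,0,0],
    [0,0,0],
  ],
  offset=[
    [0.03,-0.04,-0.06],
    [0.03,-0.03,-0.15],
    [0,0,-0.2],
    [0,0,-0.2],
    [0,0,-0.2],
    [0,0,-0.12],
    [0,0,-0.05],
    [0,0,0],
  ],
  fingers=[1,1,1,1,1,1,1,1],
)

```text
t: 22.38
tcp_pos: [0.3968, 0.3137, 0.0774]
ee_rot: [[0.908, 0.418, 0.008], [0.418, -0.908, 0.004], [0.009, -0.0, -1.0]]
force: [-0.9, -0.6, -2.7]
width: 0.0277
```

```bash
python3 b.py .3995 .312 .049 24.6; python3 -c "
from rig import r
from h import *
c=r.camera('scene');np.savez('pics/s20.npz',**c);crop(c,(280,130,390,270),4,'pics/s20.png')
c=r.camera('wrist');cv2.imwrite('pics/w20.png',c['frame'][:,:,::-1])"
```

```text
22.3833 [0.3968 0.3137 0.0774] mm [  2.7  -1.7 -28.4] share [ 0.022 -0.014 -0.237] rot [-0.0019  0.004  -0.0012] [-0.22  0.46 -0.13] [-0.9 -0.6 -2.7] 0.027701936225207235
```

View pics/s20.png

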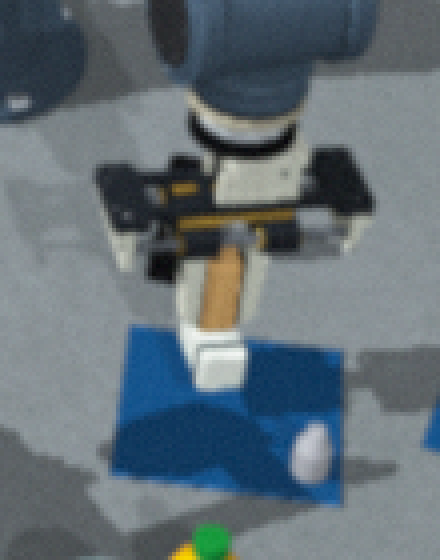

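View pics/w20.png

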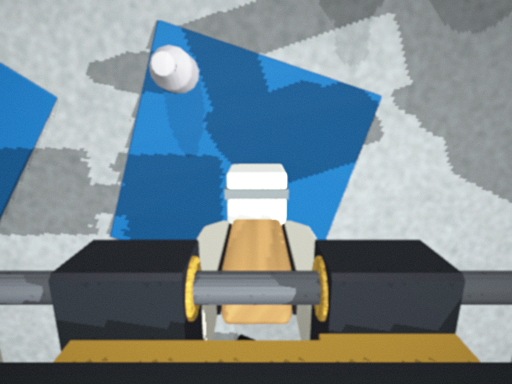

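Call:
servo_tool(
  delta_rot=[
    [0,0.002,0],
    [0,0.002,0],
    [0,0,0],
    [0,0,0],
    [0,0,0],
  ],
  offset=[
    [0.01,-0.01,-0.06],
    [0.01,0,-0.08],
    [0,0,-0.06],
    [0,0,-0.02],
    [0,0,0],
  ],
  fingers=[1,1,1,1,1],
)

```text
t: 22.9
tcp_pos: [0.4023, 0.314, 0.0531]
ee_rot: [[0.908, 0.418, 0.007], [0.418, -0.908, 0.009], [0.01, -0.005, -1.0]]
force: [0.2, 0.2, -2.1]
width: 0.0278
```

```bash
python3 b.py .3995 .312 .0456 24.6
```

```text
22.9 [0.4023 0.314  0.0531] mm [-2.8 -2.  -7.5] share [-0.023 -0.017 -0.063] rot [-0.0044  0.0033 -0.0011] [-0.5   0.38 -0.12] [ 0.2  0.2 -2.1] 0.02784845497264803
```

Call:
servo_tool(
  delta_rot=[
    [-0.003,0.002,0],
    [0,0,0],
    [0,0,0],
    [0,0,0],
  ],
  offset=[
    [-0.01,-0.01,-0.03],
    [0,0,-0.03],
    [0,0,-0.01],
    [0,0,0],
  ],
  fingers=[1,1,1,1],
)

```text
t: 23.23
tcp_pos: [0.4015, 0.3131, 0.046]
ee_rot: [[0.908, 0.419, 0.004], [0.419, -0.908, 0.003], [0.004, -0.001, -1.0]]
force: [1.0, -0.2, -2.1]
width: 0.0279
```

```bash
python3 b.py .3995 .312 .0456 24.6
```

```text
23.2333 [0.4015 0.3131 0.046 ] mm [-2.  -1.1 -0.4] share [-0.016 -0.009 -0.003] rot [-0.0014  0.0018 -0.0013] [-0.15  0.21 -0.15] [ 1.  -0.2 -2.1] 0.027850708616002296
```

Call:
servo_tool(
  delta_rot=[
    [0,0,0],
    [0,0,0],
  ],
  offset=[
    [0,0,-0.008],
    [0,0,-0.008],
  ],
  fingers=[1,1],
)

```text
t: 23.4
tcp_pos: [0.4017, 0.3133, 0.0456]
ee_rot: [[0.908, 0.419, 0.004], [0.419, -0.908, 0.003], [0.005, -0.001, -1.0]]
force: [-8.3, -5.4, 25.8]
width: 0.0278
```

```bash
python3 b.py .3995 .312 .0456 24.6
```

```text
23.4 [0.4017 0.3133 0.0456] mm [-2.2 -1.3  0. ] share [-0.018 -0.011  0.   ] rot [-0.0015  0.0022 -0.0014] [-0.17  0.25 -0.16] [-8.3 -5.4 25.8] 0.027750300222986374
```

Call:
servo_tool(
  delta_rot=[
    [0,0,0],
    [0,0,0],
    [0,0,0],
    [0,0,0],
    [0,0,0],
    [0,0,0],
    [0,0,0],
    [0,0,0],
  ],
  offset=[
    [0,0,0.003],
    [0,0,0],
    [0,0,0],
    [0,0,0],
    [0,0,0],
    [0,0,0],
    [0,0,0],
    [0,0,0],
  ],
  fingers=[1,0.3,0,-0.3,-0.6,-1,-1,-1],
)

```text
t: 24.07
tcp_pos: [0.4022, 0.3138, 0.046]
ee_rot: [[0.908, 0.419, 0.006], [0.419, -0.908, 0.004], [0.007, -0.001, -1.0]]
force: [-0.2, 0.2, 0.2]
width: 0.068
```

Call:
servo_tool(
  delta_rot=[
    [0,0,0],
    [0,0,0],
    [0,0,0],
    [0,0,0],
    [0,0,0],
    [0,0,0],
    [0,0,0],
    [0,0,0],
    [0,0,0],
    [0,0,0],
  ],
  offset=[
    [0,0,0],
    [0,0,0.05],
    [0,0,0.12],
    [0,0,0.2],
    [0,0,0.25],
    [0,0,0.25],
    [0,0,0.25],
    [0,0,0.25],
    [0,0,0.1],
    [0,0,0],
  ],
  fingers=[-1,-1,-1,-1,-1,-1,-1,-1,-1,-1],
)

```text
t: 24.9
tcp_pos: [0.3996, 0.3121, 0.2329]
ee_rot: [[0.908, 0.419, 0.004], [0.419, -0.908, 0.003], [0.005, -0.001, -1.0]]
force: [0.4, 0.2, -0.9]
width: 0.0929
```

```bash
python3 b.py .3995 .312 .2 24.6; python3 -c "
from rig import r
from h import *
c=r.camera('scene');np.savez('pics/s21.npz',**c);cv2.imwrite('pics/s21.png',c['frame'][:,:,::-1])
c=r.camera('wrist');np.savez('pics/w21.npz',**c);cv2.imwrite('pics/w21.png',c['frame'][:,:,::-1])
c=r.camera('top');np.savez('pics/t21.npz',**c);cv2.imwrite('pics/t21.png',c['frame'][:,:,::-1])"
```

```text
24.9 [0.3996 0.3121 0.2329] mm [ -0.1  -0.1 -32.9] share [-0.001 -0.001 -0.274] rot [-0.0013  0.0019 -0.0015] [-0.14  0.22 -0.18] [ 0.4  0.2 -0.9] 0.09287279751253223
```

View pics/s21.png

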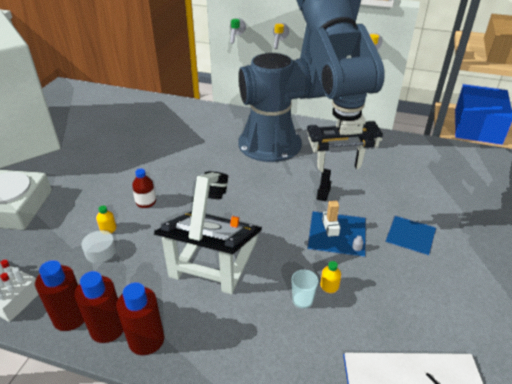

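View pics/w21.png

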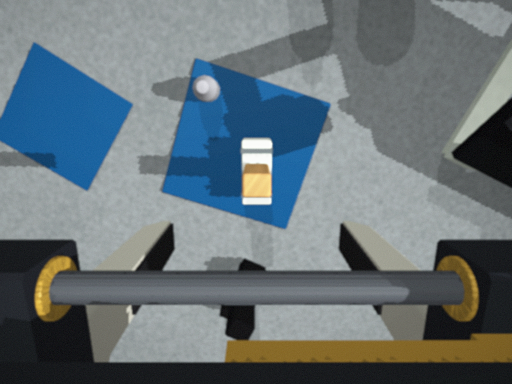

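View pics/t21.png

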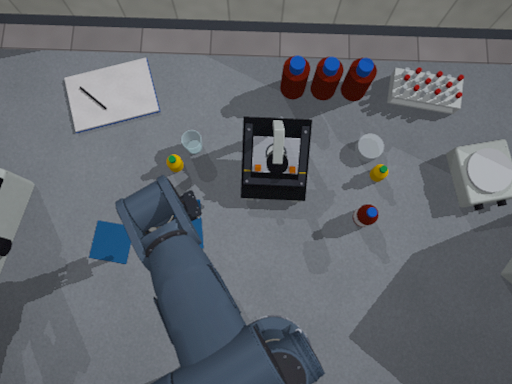

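The mallet stands upright on the mat (wrist ~(256,170)), and the objective and bottles look unmoved. I'll check the lugs once more from the top camera, then hand in.

```bash
python3 - <<'E'
from m import *
print("top before");meas(load("top0"));print("top now");meas(load("t21"))
a,b=load("scene0")["frame"].astype(int),load("s21")["frame"].astype(int)
for n,k in dict(amber=(132,166,156,208),media=(96,204,118,234),media2=(319,260,343,294),beaker=(290,268,320,308),dishes=(80,230,118,264),obj=(350,233,366,253)).items():
    print(n,np.abs(a-b)[k[1]:k[3],k[0]:k[2]].mean().round(1))
E
```

```text
top before
L face u -0.5 back 19.2 line mid [14.9 14.6]  travel(rel line) 0.8
R face u 1.5 back 20.8 line mid [16.2 16.5]  travel(rel line) 1.1
top now
L face u 22.8 back 42.2 line mid []  travel(rel line) None
R face u 21.2 back 40.5 line mid [16.2 16.5]  travel(rel line) 20.9
amber 3.4
media 3.0
media2 2.8
beaker 3.5
dishes 3.5
obj 3.0
```

```bash
python3 -c "
from rig import r
print(r.close_job(), r.read_state()['t'])"
```

```text
the job is handed in; nothing more can be done
the job is handed in; nothing more can be done
```

The insert is free: the struck faces of both lugs are past the yellow lines, and the mallet stands head down on the blue mat. I handed the job in at about 25 s of the 64 s allowed.

- **Tapping:** I gripped the mallet at 60 N, leaned it square to the slope and gave ten alternating taps. Each moved one side about 3–6 mm, and I backed the mallet off the lug after each one. The first tap paused once partway for a picture, with the mallet still against the lug. The larger lead of one side over the other, measured at each check, was about 6 mm.
- **Lug travel:** The last wrist-camera check put the left side at about 22.5 mm and the right at about 21 mm; the lines end at 18 mm. The top camera showed the left at about 23 mm and the right at 20–21 mm. The two views disagree by 1–2 mm, but both put the faces past the lines. The top camera could not pick out the left line in the final picture.
- **Mallet:** It is back on the mat near where it started. Setting it down pressed on the mat with about 26 N for a moment, more firmly than I intended. After I let go, it stayed upright in the scene and wrist views.
- **Surroundings:** The amber bottle, both yellow bottles, beaker, dishes and objective look the same in before-and-after scene pictures. The gripper stayed clear of the insert throughout and was touching nothing at the end.

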